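Load, close and pin a split clamp, then squeeze it shut

TASK

The split clamp bolted to the bench has to grip the hydraulic quick coupler while its hose end is fitted: stand the coupler upright on the clamp's base plate, in the vee of the fixed half, and let go of it. Then swing the hinged half shut against it and put the red-headed locking pin, taken from the steel block, all the way down through the aligned lug holes until its collar rests on the lug, and let go of the pin. Last, take the clamp's two upright ears between the fingers, squeeze them together until the halves are fully shut, and finish while still squeezing; do not push the eye bolt, the dial indicator or the step block about.

Things in the scene. Friction and masses are not known exactly. Their poses are not given: they have to be found in the camera images.
- clamp: Split clamp, aluminium on a dark plate 186 x 112 x 12 mm fixed to the bench. Origin: centre of the plate's underside; z up. Vertical hinge axis at x +68, y 0 mm; the parting line runs from it along -x: vee nest 50 mm from the hinge, pin hole 90, ears 128. Fixed half on the -y side (out to y -36), hinged half (gate) on +y (shut: out to +33). Both 46 mm high, ears 76, metal outside the ears 36.
- nest (a point): Where the coupler's mid point is when it stands on the plate seated in the vee: 44.5 mm above the bench; axes as the clamp's. The vee is a 90 degree notch in the fixed half, open to +y, stepped to fit, its top 46 mm above the bench. Lower the coupler in from above 2 to 3 mm out of the vee (to +y); the closing gate pushes it home. Then only its upper 31 mm stand above the vee, so hold it high.
- coupler: Hydraulic quick coupler, 65 mm high, upright on the bench, 0.11 kg: brass-coloured foot 22 mm wide, sleeve 25 mm in diameter from 21 to 45 mm above its underside, neck 15 mm in diameter above. Fingertips about 37 mm above its underside grip the top of the sleeve and stay clear of the vee. Origin: centre of its underside, z up.
- coupler_mid (a point): The coupler's centre: on its axis, half-way up, 32.5 mm above its underside.
- gate (a joint): Opening of the hinged half, rad: 0 = fully shut (hard stop), grows as its free end swings to the clamp's +y side; starts 0.65 to 1.2. Stays where left; a push of 1 to 3 N on its ear's outer face closes it. Its sprung orange pad (4 N/mm) meets the coupler at about 0.055 and pushes the gate back there when let go; fully shut needs 5 N at the ears. The pin passes its slotted tongue from 0 to 0.08.
- gate_ear_mid (a point): Middle of the gate's upright steel ear (24 mm along the gate, 10 mm thick, top 76 mm above the bench): 60 mm above the bench, 5 mm inside the ear's outer, ribbed face; 128 mm from the hinge axis. It turns with the gate: its y axis points out of the ear's outer face, its -x axis along the gate away from the hinge.
- fixed_ear: The matching ear bolted to the fixed half, 24 x 10 x 64 mm, top 76 mm above the bench. Origin at its centre, 44 mm above the bench; axes as the clamp's. Its outer face looks to -y.
- ears_shut (a point): Midway between the two ears when the clamp is fully shut, 60 mm above the bench; axes as the clamp's. Shut, the ears measure 24 mm over their outer faces along y; about 31 mm when the gate rests against the coupler. Fingers can come down outside both ears to 40 mm above the bench.
- pin_hole (a point): Mouth of the vertical pin hole: centre of the upper lug's top face, 46 mm above the bench. The hole, 12 mm in diameter with a small chamfer, goes through the upper lug, the gate's slotted tongue and the lower lug.
- pin: Locking pin, 64 mm long, 0.07 kg: steel shank 10 mm in diameter, 31 mm long, tapered at the tip; collar 22 mm in diameter, 3 mm thick; above it the red head, 18 mm in diameter, 30 mm high. Origin at the tip, z up the pin. It starts upright in the steel block, collar on the block's top, and lifts straight out.
- pin_grip (a point): Centre of the pin's red head, on the axis: 49 mm above the tip, 18 mm above the collar's underside.
- pin_tip (a point): The lower end of the locking pin's shank, on its axis.
- pin_block: Drilled steel bench block 66 x 44 x 36 mm that keeps the pin (through hole 11.5 mm, a larger empty one beside it); fixed. Origin: centre of its underside.
- indicator_mid (a point): Dial indicator lying on its back, 127 x 62 x 21 mm, not to be disturbed; point 10 mm above the centre of its underside.
- eyebolt_mid (a point): Steel eye bolt lying flat, 76 x 45 x 26 mm, not to be disturbed; point 13 mm above the centre of its underside.
- step_block_mid (a point): Black step block, 32 x 60 x 50 mm, not to be disturbed; point 25 mm above the centre of its underside.

How it is judged:
On the way, in this order (a step that is already met when the one before it is completed fails the run):
1. the coupler stands upright in the vee nest, let go, with the gate still open (horizontal distance between coupler_mid and nest below 0.012 m and z of coupler_mid in the frame of nest below 0.004 m and angle between coupler_mid's own z axis and vertical below 0.1 rad and contact force between the fingers and coupler below 0.3 N and value of joint gate above 0.3 rad), for 0.1 s.
2. the gate is swung shut against the coupler (horizontal distance between coupler_mid and nest below 0.0035 m and z of coupler_mid in the frame of nest below 0.004 m and angle between coupler_mid's own z axis and vertical below 0.08 rad and value of joint gate below 0.085 rad), for 0.2 s.
3. the locking pin is home through the lugs and let go, the gate still shut (horizontal distance between pin_tip and pin_hole below 0.003 m and z of pin_tip in the frame of pin_hole below -0.027 m and angle between pin_grip's own z axis and vertical below 0.08 rad and contact force between the fingers and pin below 0.3 N and value of joint gate below 0.095 rad), for 0.2 s.
At the end, for the whole second after the job is handed in: Fingers squeeze both ears (over 5 N each), touching neither pin nor coupler; gate under 0.018 rad from shut; pin upright within 3 mm of the hole axis, its tip over 27 mm below the lug top; coupler upright on the base plate within 3.5 mm of its seat (horizontal distance between coupler_mid and nest below 0.0035 m and z of coupler_mid in the frame of nest below 0.004 m and angle between each of coupler_mid, pin_grip's own z axis and vertical below 0.08 rad and horizontal distance between pin_tip and pin_hole below 0.003 m and z of pin_tip in the frame of pin_hole below -0.027 m and value of joint gate below 0.018 rad and contact force between the fingers and gate above 5 N and contact force between the fingers and fixed_ear above 5 N and contact force between the fingers and coupler below 0.3 N and contact force between the fingers and pin below 0.3 N); the arm keeps its last pose, push and grip.
It fails at once if the dial indicator is pushed more than 30 mm away (distance of indicator_mid from where it was at the start of the episode above 0.03 m).
It fails at once if the eye bolt is pushed more than 30 mm away (distance of eyebolt_mid from where it was at the start of the episode above 0.03 m).
It fails at once if the step block is pushed more than 30 mm away (distance of step_block_mid from where it was at the start of the episode above 0.03 m).
It also fails if it takes over 67 s, if anything falls off the work surface, if the arm or the gripper's body presses on something with over 40 N, if the wrist force passes 120 N, or if a joint passes its speed limit or range.

ROBOT

A 7-joint arm with a two-finger parallel gripper is mounted at the origin on the work surface; the furniture and walls round the work are solid. World frame = base frame: x ahead of the robot, y to its left, z up, the work surface at z = 0. Lengths are in m, angles in rad, forces in N, time in s.
With the tool pointing down it reaches from about 0.425 to 0.825 m from the base axis. Payload 3.6 kg.
Tool frame: the origin (TCP) lies on the front face of the gripper's body, between the roots of the fingers; the fingertips stand 73 mm ahead of it and the grasp point (between the pads) lies 54 mm ahead of it; z points along the fingers, y is the direction in which the jaws open and shut (so a half turn about z gives the same grasp; the last joint's range is limited). The gripper opens to 85 mm and grips with 20 to 120 N. Pads are 22 mm wide; open, the fingers measure 114 mm over their backs; the gripper's body (76 mm by 85 mm) begins 54 mm behind the grasp point. The pads swing forward as they close: fully open they stand 13 mm farther back than shut.
Start: joints at [-0.821, 0.615, -0.013, 1.423, 0.008, 1.103, -0.04], TCP at [0.456, 0.464, 0.304] pointing down, gripper open.
Joint ranges: [-3.12, 3.12], [-0.3, 2.06], [-1.34, 1.32], [0.26, 2.42], [-1.36, 4.5], [0.01, 1.98], [-2.84, 2.84]. Speed limits (rad/s): [2.79, 2.79, 3.14, 3.14, 3.14, 3.14, 3.14].

INTERFACE

Orientations are given as [roll, pitch, yaw] about the fixed x, y, z axes, in that order (R = Rz(yaw) Ry(pitch) Rx(roll)).
In Python, from workcell import monitor, cams, order gives the robot as it stands.
- The arm moves only by the tool send_rows, never from a script. Its argument "motion" is a list of rows, each a list of 5 numbers: the opening, from -1 (shut) to 1 (fully open), then the shift along the tool's x, y, z in cm, then the turn about the tool's z in rad. In form: [[grip, tx, ty, tz, twist], ...]. A call has 1 to 10 rows; each row is the pose to reach, as a shift and turn from the pose commanded when the call began, along the tool's axes at that moment; what a row does not reach only later rows make up. A row lasts 1/10 s, in which the tool goes at most 50 mm and 8.59 degrees, less where a joint would pass 70% of its speed; a pose out of reach is approached as far as the arm can. A call with a gripper value outside its range is refused whole. The fingers move at their own pace and stop on an object; "newtons" is the grip in N (left out, the last holds). Time passes only in rows, so rows that repeat a pose let the fingers close. It gives the time, the measured TCP pose, the force and the opening at its end, in the units of the state.
- monitor.observe(): the state, without advancing time (a new reading comes with each control period).
- cams.get_image(name): name is "scene" or "top"; returns the picture (384x512x3 uint8, red, green, blue); there is no depth.
- cams.camera_params(name): a dict with "fov_y" (degrees; the focal length in pixels is half the picture's height over the tangent of half this angle, whatever the lens; pixels are square), "cx", "cy" (the principal point, pixels), "k1" (the pictures are not rectified: a ray, as slopes to the right and down, at radius r is drawn at 1 + k1 r^2 times it, then the intrinsics apply), "extrinsics" (4x4, takes a point from camera to world coordinates). Camera axes: x right, y up, looking along -z (the intrinsics and any distortion apply to the point x, -y, -z); pixel columns grow to the right and rows downward; lengths in m; the calibration is good to about 2 mm. A picture is of the moment at which its call begins. camera_params takes no time and is no camera call.
- order.hand_in(): hands the job in, once; it reports no verdict.
The state is a dict: "clock": time; "joint_pos": joint angles; "joint_velocities": joint speeds; "joint_efforts": joint torques, N m; "ee_pos": TCP position; "tcp_rot": TCP orientation; "contact_force": force on the tool from outside, world axes, zero at the start; "torque": the same for the moment, N m; "gripper_width": opening from 0.0 (shut) to 1.0 (fully open).
Only numpy, scipy, OpenCV 4.12 (cv2) and the standard library are available. Lean on these libraries where they do the work, as an engineer would, in place of code of your own. Each camera call takes 0.05 s, during which the arm holds its last target.

## Working session

There is one attempt and no reset: what is moved stays moved. The work goes in short steps, Python scripts to look and compute and a tool call to move; the robot and the scene stay as the last step left them, time stands still between calls to the robot, and variables do not carry over. Pictures are saved under pics/ and viewed, and the job is handed in when it is done.

Besides the shell and the picture viewer there is one more tool, called after "Request:" in YAML: its name, and indented under it one key for each argument. send_rows: Moves the arm, as the interface text tells. Its arguments: {"type":"object","properties":{"motion":{"type":"array"},"newtons":{"type":"number"}},"required":["motion"]}

```bash
ls; mkdir -p pics; cat > h.py <<'E'
import numpy as np, cv2
from workcell import monitor, cams, order
def cam(n):
    p=cams.camera_params(n); f=192/np.tan(np.radians(p['fov_y'])/2)
    return p,f,np.array(p['extrinsics'])
def ray(n,u,v):
    p,f,E=cam(n); K=np.array([[f,0,p['cx']],[0,f,p['cy']],[0,0,1.]])
    a,b=(u-p['cx'])/f,(v-p['cy'])/f; x,y=a,b
    for _ in range(30):
        s=1+p['k1']*(x*x+y*y); x,y=a/s,b/s
    d=E[:3,:3]@np.array([x,-y,-1.]); return E[:3,3],d
def onz(n,u,v,z):
    o,d=ray(n,u,v); return o+d*(z-o[2])/d[2]
def proj(n,P):
    p,f,E=cam(n); q=E[:3,:3].T@(np.array(P)-E[:3,3]); x,y=q[0]/-q[2],-q[1]/-q[2]
    s=1+p['k1']*(x*x+y*y); return np.array([p['cx']+f*x*s,p['cy']+f*y*s])
def snap(n,name):
    im=cams.get_image(n); cv2.imwrite('pics/'+name+'.png',im[:,:,::-1]); return im
def crop(im,name,u0,v0,u1,v1,k):
    c=im[v0:v1,u0:u1,::-1]; cv2.imwrite('pics/'+name+'.png',cv2.resize(c,None,fx=k,fy=k,interpolation=cv2.INTER_CUBIC))
E
python3 - <<'E'
from h import *
for n in('scene','top'):
    snap(n,n+'0'); p,f,E=cam(n); print(n,p['fov_y'],p['cx'],p['cy'],p['k1'],E.round(3).tolist())
print(monitor.observe())
E
```

```text
pics
scene 57.144723104691494 256.77238803631246 190.7704947745326 0.005542524018721181 [[0.614, 0.603, -0.509, 0.082], [-0.789, 0.475, -0.389, -0.338], [0.007, 0.641, 0.768, 0.788], [0.0, 0.0, 0.0, 1.0]]
top 49.62856817279122 255.23480190465588 195.77935548760664 -0.0067395950646124605 [[-0.057, 0.971, -0.23, 0.315], [-0.998, -0.057, 0.007, 0.05], [-0.006, 0.23, 0.973, 1.176], [0.0, 0.0, 0.0, 1.0]]
{'clock': 0.1, 'joint_pos': array([-0.82048122,  0.61582603, -0.01261039,  1.42471458,  0.00811222,
        1.10340803, -0.0404032 ]), 'joint_velocities': array([-0.00041242, -0.00229985,  0.00065659, -0.00045977, -0.00020551,
       -0.00019273,  0.00159622]), 'joint_efforts': array([ 8.88190716e-04, -4.70382500e+01,  2.60090427e-01, -1.71569681e+01,
        1.00439097e-02,  5.84870388e-03, -1.91516349e-06]), 'ee_pos': array([0.45529437, 0.46318995, 0.3028595 ]), 'tcp_rot': array([-3.13928747e+00,  4.28037949e-05,  2.36484022e+00]), 'contact_force': array([-0.68337882,  0.05362817, -0.00629185]), 'torque': array([-0.02685386,  0.00576649, -0.01649362]), 'gripper_width': 0.9977154459715674}
```

View pics/scene0.png

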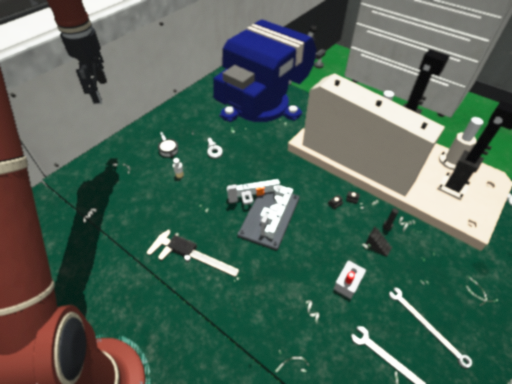

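View pics/top0.png

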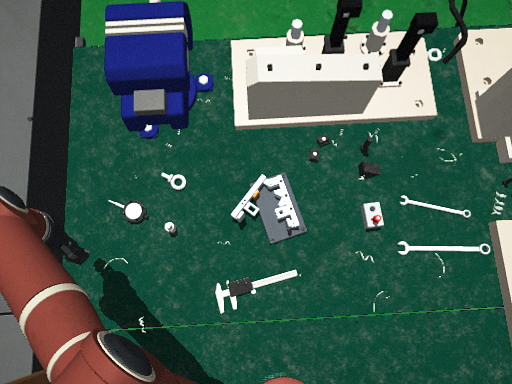

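```bash
python3 - <<'E'
from h import *
t=cv2.imread('pics/top0.png')[:,:,::-1]; s=cv2.imread('pics/scene0.png')[:,:,::-1]
crop(t,'t_clamp',220,160,320,250,8); crop(s,'s_clamp',220,165,310,255,6)
a=[cv2.resize(x,(400,300),interpolation=cv2.INTER_CUBIC) for x in (t[200:245,135:195],s[140:185,150:210],t[190:235,345:405],s[255:300,320:380])]
o=np.vstack([np.hstack(a[:2]),np.hstack(a[2:])]); cv2.imwrite('pics/small.png',o[:,:,::-1])
E
```

```text
(no output)
```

View pics/t_clamp.png

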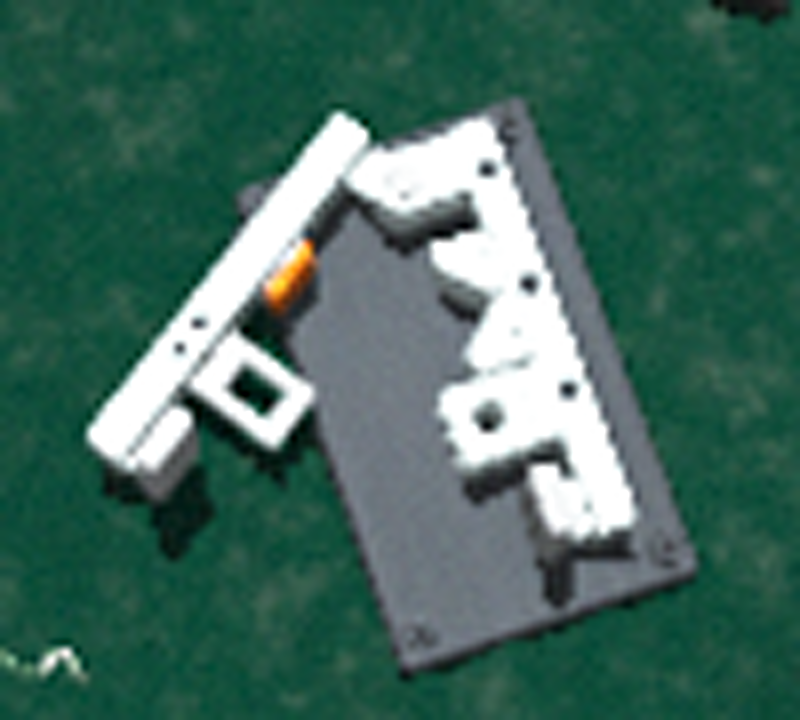

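View pics/s_clamp.png

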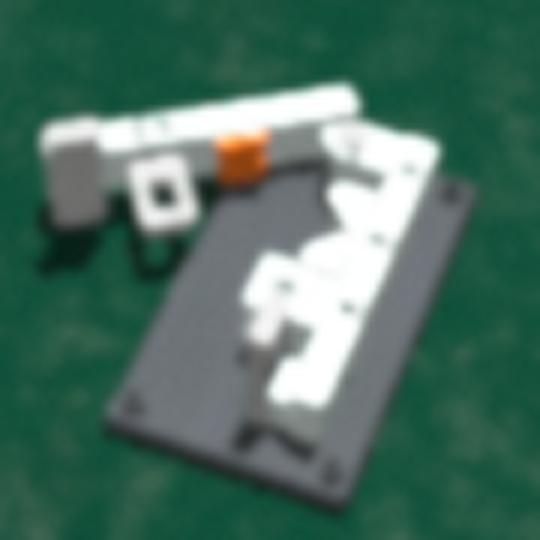

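View pics/small.png

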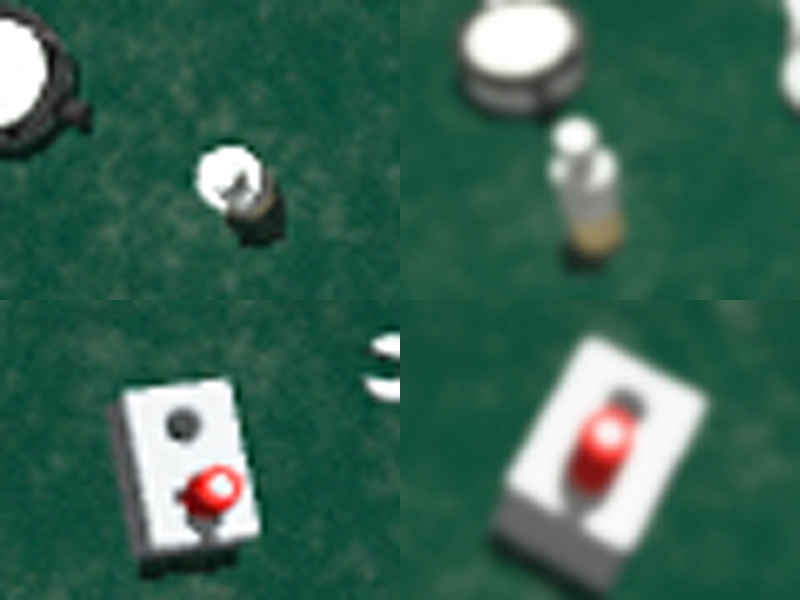

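```bash
python3 - <<'E'
from h import *
def T(U,V,z): return onz('top',(U+.5)/8-.5+220,(V+.5)/8-.5+160,z)
def S(U,V,z): return onz('scene',(U+.5)/6-.5+220,(V+.5)/6-.5+165,z)
A,B,C,D=[T(*p,.012) for p in((520,100),(693,565),(405,660),(240,190))]
print('top corners',*[x[:2].round(4) for x in (A,B,C,D)],np.linalg.norm(A-B),np.linalg.norm(B-C),np.linalg.norm(C-D))
SA,SB,SC=[S(*p,.012) for p in((475,185),(348,500),(107,425))]
print('scene',*[x[:2].round(4) for x in (SA,SB,SC)],np.linalg.norm(SA-SB),np.linalg.norm(SC-SB))
for a,b,c in((A,B,C),(SA,SB,SC)):
    ex=(a-b)[:2];print('yaw',np.arctan2(ex[1],ex[0]), 'perp', np.arctan2(*(c-b)[:2][::-1])-np.pi/2,'ctr',((a+c)/2)[:2])
print('hole top',T(488,416,.046)[:2],'scene',S(283,285,.046)[:2])
# colour masks
t=cv2.imread('pics/top0.png');s=cv2.imread('pics/scene0.png')
for n,im in(('top',t),('scene',s)):
    b,g,r=[im[:,:,i].astype(int) for i in range(3)]
    m=((r>120)&(g<110)&(b<110)).astype(np.uint8)
    roi=np.zeros_like(m); 
    if n=='top': roi[195:235,355:395]=1
    else: roi[255:300,330:375]=1
    m=(m*roi); v,u=np.nonzero(m); print(n,'red',u.mean(),v.mean(),len(u),u.min(),u.max(),v.min(),v.max())
E
```

```text
top corners [ 0.6566 -0.0484] [ 0.4825 -0.0968] [0.4549 0.0068] [0.6286 0.0554] 0.18068675671413562 0.10725978276276711 0.1804178346079228
scene [ 0.6562 -0.0493] [ 0.4802 -0.1018] [0.4461 0.0017] 0.1836491280995134 0.10903877396893172
yaw 0.2712027215365781 perp 0.2604292702208846 ctr [ 0.55572212 -0.02082501]
yaw 0.28998482687685456 perp 0.3176087491499757 ctr [ 0.55113885 -0.02378691]
hole top [ 0.53355794 -0.02615655] scene [ 0.5324133  -0.02732504]
top red 376.04 218.24 25 372 380 215 221
scene red 349.03846153846155 278.6923076923077 52 345 354 270 284
```

```bash
cat >> h.py <<'E'
def edge(n,im,p,q,w=3.5):
    """max-gradient points along segment p->q (pixels), line fit; returns undistorted-ish pts"""
    g=cv2.GaussianBlur(im,(0,0),0.7).astype(np.float32).mean(2) if im.ndim==3 else im
    p,q=np.array(p,float),np.array(q,float); d=(q-p)/np.linalg.norm(q-p); nn=np.array([-d[1],d[0]])
    o=np.arange(-w,w+.01,.1); L=[]
    for t in np.linspace(0.06,.94,40):
        c=p+t*(q-p); P=(c+o[:,None]*nn).astype(np.float32)
        v=cv2.remap(g,P[:,0].reshape(1,-1),P[:,1].reshape(1,-1),cv2.INTER_CUBIC)[0]
        gr=np.abs(np.gradient(v)); L.append(P[np.argmax(gr)])
    L=np.array(L); vx,vy,x,y=cv2.fitLine(L.reshape(-1,1,2),cv2.DIST_HUBER,0,.01,.01).ravel()
    r=(L-[x,y])@[-vy,vx]; k=abs(r)<.7
    vx,vy,x,y=cv2.fitLine(L[k].reshape(-1,1,2),cv2.DIST_L2,0,.01,.01).ravel()
    return (x,y),(vx,vy),k.sum(),np.std((L[k]-[x,y])@[-vy,vx])
def wline(n,e,z):
    (x,y),(vx,vy)=e[:2]; a=onz(n,x-10*vx,y-10*vy,z)[:2]; b=onz(n,x+10*vx,y+10*vy,z)[:2]
    return a,(b-a)/np.linalg.norm(b-a)
def isect(l,m):
    t=np.linalg.solve(np.c_[l[1],-m[1]],m[0]-l[0]); return l[0]+t[0]*l[1]
E
python3 - <<'E'
from h import *
im={'top':cv2.imread('pics/top0.png'),'scene':cv2.imread('pics/scene0.png')}
c={'top':lambda U,V:((U+.5)/8-.5+220,(V+.5)/8-.5+160),'scene':lambda U,V:((U+.5)/6-.5+220,(V+.5)/6-.5+165)}
K={'top':[((520,100),(693,565)),((693,565),(405,660)),((405,660),(320,420))],'scene':[((475,185),(348,500)),((348,495),(107,425)),((107,425),(220,215))]}
for n in K:
    ls=[]
    for p,q in K[n]:
        e=edge(n,im[n],c[n](*p),c[n](*q),2.5); ls.append(wline(n,e,.012)); print(n,e, np.arctan2(*ls[-1][1][::-1]))
    B=isect(ls[0],ls[1]);C=isect(ls[1],ls[2]); print(B,C,np.linalg.norm(B-C))
    dl=ls[0][1]*np.sign(ls[0][1][0]); d2=ls[2][1]*np.sign(ls[2][1][0]); d=dl+d2; d/=np.linalg.norm(d)
    ctr=(B+C)/2+.093*d; yaw=np.arctan2(d[1],d[0]); R=np.array([[d[0],-d[1]],[d[1],d[0]]])
    print('ctr',ctr,'yaw',yaw,'hole',ctr+R@[-.022,0],'nest',ctr+R@[.018,0])
E
```

```text
top ((np.float32(295.67493), np.float32(201.01341)), (np.float32(0.3463282), np.float32(0.9381134)), np.int64(40), np.float32(0.25483584)) -2.873066440971293
top ((np.float32(288.46002), np.float32(236.95122)), (np.float32(0.946831), np.float32(-0.32173133)), np.int64(40), np.float32(0.26043126)) -1.3016335945962922
top ((np.float32(264.5262), np.float32(227.18602)), (np.float32(0.3289352), np.float32(0.9443525)), np.int64(40), np.float32(0.25542375)) -2.8711848945001375
[ 0.48076989 -0.09803298] [0.45172833 0.00724463] 0.10920983942584016
ctr [ 0.55589302 -0.02063593] yaw 0.2694669858540782 hole [ 0.53468693 -0.02649272] nest [ 0.57324345 -0.01584401]
scene ((np.float32(288.02292), np.float32(221.6087)), (np.float32(0.3895463), np.float32(-0.92100686)), np.int64(40), np.float32(0.28534192)) 0.2762111675829703
scene ((np.float32(257.45798), np.float32(241.43805)), (np.float32(0.94289565), np.float32(0.3330882)), np.int64(39), np.float32(0.3448649)) -1.2960406927632515
scene ((np.float32(244.70143), np.float32(218.82176)), (np.float32(0.47167355), np.float32(-0.88177323)), np.int64(33), np.float32(0.35260403)) 0.267441061513237
[ 0.47808545 -0.10076069] [0.44793857 0.00618681] 0.11111526287423866
ctr [ 0.55259725 -0.02231728] yaw 0.2718261145481036 hole [ 0.53140505 -0.02822408] nest [ 0.56993633 -0.01748444]
```

```bash
python3 - <<'E'
from h import *
im={'top':cv2.imread('pics/top0.png'),'scene':cv2.imread('pics/scene0.png')}
def t(n,U,V,z):
    u0,v0=dict(top=(135,200),scene=(150,140))[n]; k=20/3
    return onz(n,(U+.5)/k-.5+u0,(V+.5)/k-.5+v0,z)[:2].round(4)
print('neck top scene',t('scene',575,135,.065) if 0 else t('scene',175,135,.065))
print('foot scene', t('scene',196,250,.0), 'sleeve', t('scene',184,172,.045))
print('top blob z.045/.065',t('top',230,180,.045),t('top',230,178,.065))
# projections for candidate
def q(n,P,u0,v0): 
    p=proj(n,P); return ((p-[u0,v0])+.5)*20/3-.5
m=np.array(t('scene',175,135,.065))
for z in(0,.021,.045,.065): print(z,q('top',[*m,z],135,200).round(0),q('scene',[*m,z],150,140).round(0))
# pin
def t2(n,U,V,z):
    u0,v0=dict(top=(345,190),scene=(320,255))[n]; k=20/3
    return onz(n,(U+.5)/k-.5+u0,(V+.5)/k-.5+v0,z)[:2].round(4)
zt=.036+.033
print('pin top', t2('top',226,484-300,zt),t2('scene',609-400,433-300,zt), 'mid', t2('top',215,492-300,.054),t2('scene',602-400,452-300,.054))
A=[t2('top',*p,.036) for p in((122,92),(230,80),(260,232),(146,252))];print('block top',A)
S=[t2('scene',*p,.036) for p in((190,38),(308,104),(228,252),(108,180))];print('block scene',S)
print('empty hole',t2('top',183,125,.036),t2('scene',228,103,.036))
# others
def R(n,u,v,z): return onz(n,u,v,z)[:2].round(3)
print('ind',R('top',133,211,.02),'eye',R('top',176,182,.013),R('top',163,175,.01),'step',R('top',369,170,.04),'stem',R('top',110,202,.01))
E
```

```text
neck top scene [0.5085 0.2818]
foot scene [0.5019 0.2771] sleeve [0.5068 0.2793]
top blob z.045/.065 [0.5096 0.2832] [0.507  0.2791]
0 [255. 199.] [199. 237.]
0.021 [245. 191.] [192. 205.]
0.045 [233. 182.] [183. 167.]
0.065 [223. 175.] [175. 135.]
pin top [ 0.4983 -0.2877] [ 0.4964 -0.2868] mid [ 0.4977 -0.2873] [ 0.4973 -0.2872]
block top [array([ 0.5454, -0.259 ]), array([ 0.5479, -0.305 ]), array([ 0.4828, -0.3093]), array([ 0.4772, -0.261 ])]
block scene [array([ 0.5443, -0.2614]), array([ 0.5468, -0.3066]), array([ 0.4804, -0.3103]), array([ 0.4783, -0.2655])]
empty hole [ 0.5298 -0.2829] [ 0.5298 -0.2842]
ind [0.565 0.391] eye [0.645 0.268] [0.669 0.307] step [ 0.64  -0.287] stem [0.597 0.46 ]
```

```bash
cat >> h.py <<'E'
from scipy.spatial.transform import Rotation as Ro
YAW=np.pi+.271
def to(x,y,z,yaw=YAW):
    o=monitor.observe(); R=Ro.from_euler('xyz',o['tcp_rot']).as_matrix()
    d=R.T@(np.array([x,y,z])-o['ee_pos'])*100; cy=np.arctan2(R[1,0],R[0,0])
    tw=-((yaw-cy+np.pi)%(2*np.pi)-np.pi)
    print('clock',o['clock'],'pos',o['ee_pos'].round(4),'yaw',round(cy,4),'F',o['contact_force'].round(1),'w',round(o['gripper_width'],3),'j7',o['joint_pos'][6].round(2),'| shift',d.round(2),'twist',round(tw,3))
C=np.array([.533,-.027])  # pin hole
ex=np.array([np.cos(.271),np.sin(.271)]); ey=np.array([-ex[1],ex[0]])
def cl(x,y,hole=C): return hole+ (x+.022)*ex*1+y*ey
E
python3 -c "
from h import *
to(.508,.281,.20)"
```

```text
clock 0.1 pos [0.4553 0.4632 0.3029] yaw 2.3648 F [-0.7  0.1 -0. ] w 0.998 j7 -0.04 | shift [-16.53  -9.28  10.31] twist -1.048
```

Request:
send_rows:
  motion:
    - [1,-8,-4.6,2,-0.15]
    - [1,-16.5,-9.3,10.3,-1.048]
    - [1,-16.5,-9.3,10.3,-1.048]
    - [1,-16.5,-9.3,10.3,-1.048]
    - [1,-16.5,-9.3,10.3,-1.048]
    - [1,-16.5,-9.3,10.3,-1.048]
    - [1,-16.5,-9.3,10.3,-1.048]
    - [1,-16.5,-9.3,10.3,-1.048]
    - [1,-16.5,-9.3,10.3,-1.048]
    - [1,-16.5,-9.3,10.3,-1.048]
  newtons: 40

```text
clock: 1.1
ee_pos: [0.5079, 0.2817, 0.2008]
tcp_rot: [-3.141, -0.0, -2.872]
contact_force: [0.4, 1.3, -0.4]
gripper_width: 1.001
```

```bash
python3 -c "
from h import *
to(.508,.281,.1085)
t=snap('top','top1');s=snap('scene','scene1')
crop(s,'s1',130,60,250,200,4);crop(t,'t1',120,150,220,260,5)"
```

```text
clock 1.1 pos [0.5079 0.2817 0.2008] yaw -2.872 F [ 0.4  1.3 -0.4] w 1.001 j7 1.07 | shift [ 0.01 -0.07  9.23] twist -0.001
```

View pics/s1.png

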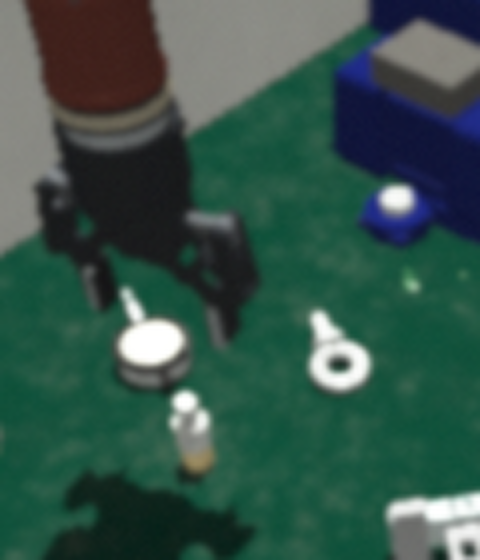

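View pics/t1.png

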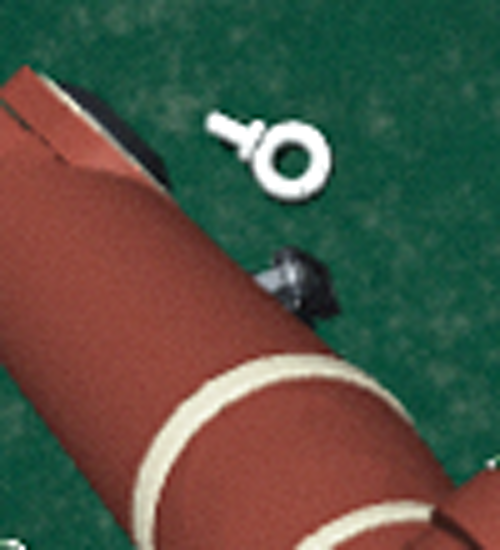

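```bash
python3 -c "
from h import *
j=np.array([-ex[1],ex[0]])
for s in(1,-1):
  for z in(.128,.141):
    p=np.array([.5079,.2817])+s*j*.0475
    print(s,z,(proj('scene',[*p,z])-[130,60])*4)"
```

```text
1 0.128 [107.53820775 316.35310653]
1 0.141 [103.53683037 302.04246933]
-1 0.128 [228.19753959 353.12397788]
-1 0.141 [225.38234549 338.86467209]
```

Request:
send_rows:
  motion:
    - [1,0,-0.05,3,0]
    - [1,0,-0.05,6,0]
    - [1,0,-0.05,8,0]
    - [1,0,-0.05,9.2,0]
    - [1,0,-0.05,9.2,0]
    - [0,0,-0.05,9.2,0]
    - [-1,0,-0.05,9.2,0]
    - [-1,0,-0.05,9.2,0]
    - [-1,0,-0.05,9.2,0]
    - [-1,0,-0.05,9.2,0]
  newtons: 40

```text
clock: 2.2
ee_pos: [0.5087, 0.2814, 0.1099]
tcp_rot: [3.141, 0.002, -2.87]
contact_force: [-0.6, -1.1, 4.0]
gripper_width: 0.266
```

```bash
python3 -c "
from h import *
to(*cl(.018,.0035),.20)
s=snap('scene','scene2')
crop(s,'s2',130,100,250,200,6)"
```

```text
clock 2.2 pos [0.5087 0.2814 0.1099] yaw -2.8704 F [-0.6 -1.1  4. ] w 0.266 j7 1.02 | shift [  1.9  -30.01  -9.03] twist 0.0
```

View pics/s2.png

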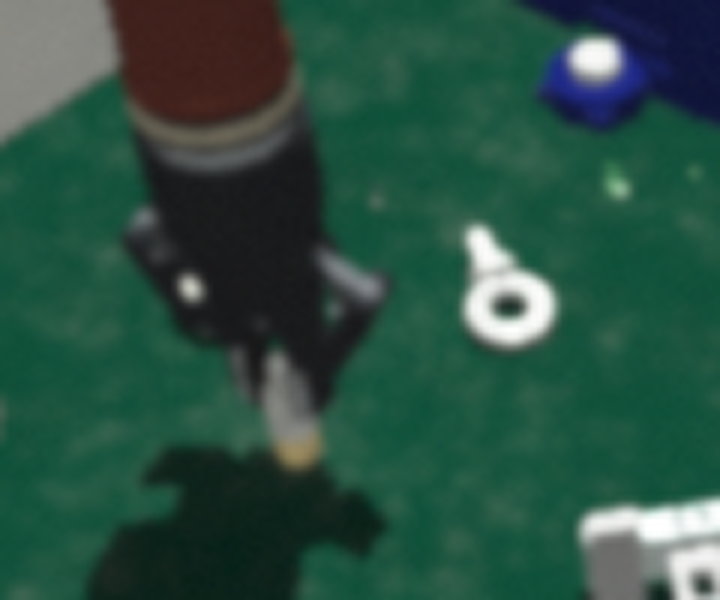

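Request:
send_rows:
  motion:
    - [-1,0,0,0,0]
    - [-1,0,0,-1,0]
    - [-1,0,0,-4,0]
    - [-1,0,0,-8,0]
    - [-1,0,0,-11,0]
    - [-1,0,0,-11,0]
    - [-1,0,0,-11,0]
  newtons: 40

```text
clock: 2.95
ee_pos: [0.508, 0.2807, 0.2191]
tcp_rot: [-3.141, -0.0, -2.871]
contact_force: [-1.0, 0.3, -1.9]
gripper_width: 0.263
```

```bash
python3 -c "
from h import *
to(*cl(.018,.0035),.22)
s=snap('scene','scene3');snap('top','top3')
crop(s,'s3',130,60,250,160,6)"
```

```text
clock 2.95 pos [0.508  0.2807 0.2191] yaw -2.8705 F [-1.   0.3 -1.9] w 0.263 j7 1.08 | shift [  1.83 -29.97  -0.08] twist 0.0
```

View pics/s3.png

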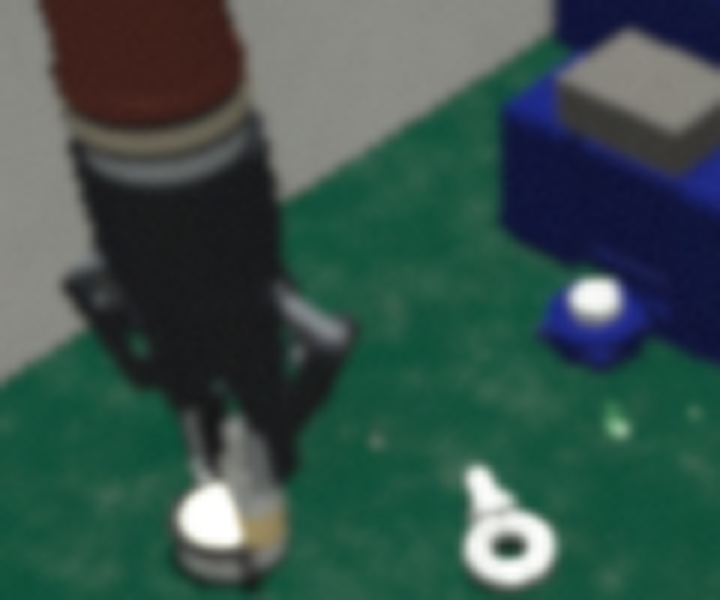

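Request:
send_rows:
  motion:
    - [-1,0.3,-4,0,0]
    - [-1,0.6,-8.5,0,0]
    - [-1,0.9,-13,0,0]
    - [-1,1.2,-17.5,0,0]
    - [-1,1.5,-22,0,0]
    - [-1,1.8,-26,0,0]
    - [-1,1.8,-28.5,0,0]
    - [-1,1.8,-30,0,0]
    - [-1,1.8,-30,0,0]
    - [-1,1.8,-30,0,0]

```text
clock: 4.05
ee_pos: [0.5707, -0.0109, 0.2182]
tcp_rot: [3.139, -0.001, -2.868]
contact_force: [-0.7, 0.3, -1.9]
gripper_width: 0.264
```

```bash
python3 -c "
from h import *
to(*cl(.018,.0035),.15)
s=snap('scene','scene4');t=snap('top','top4')
crop(s,'s4',210,130,330,260,4.5)
crop(t,'t4',220,150,330,250,6)
"
```

```text
clock 4.05 pos [ 0.5707 -0.0109  0.2182] yaw -2.8685 F [-0.7  0.3 -1.9] w 0.264 j7 1.59 | shift [ 0.06 -0.21  6.82] twist 0.002
```

View pics/s4.png

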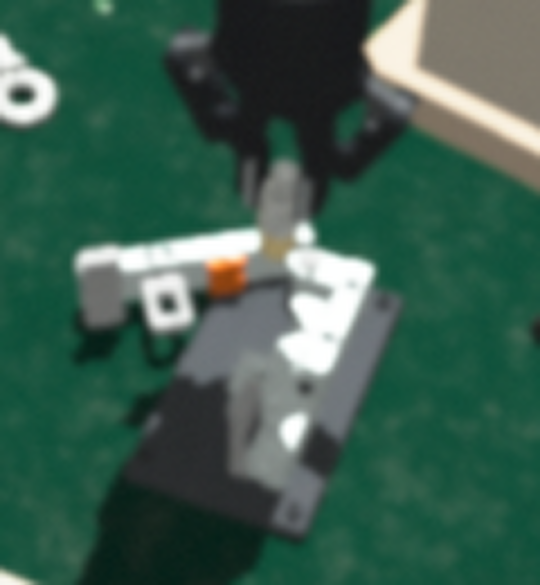

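View pics/t4.png

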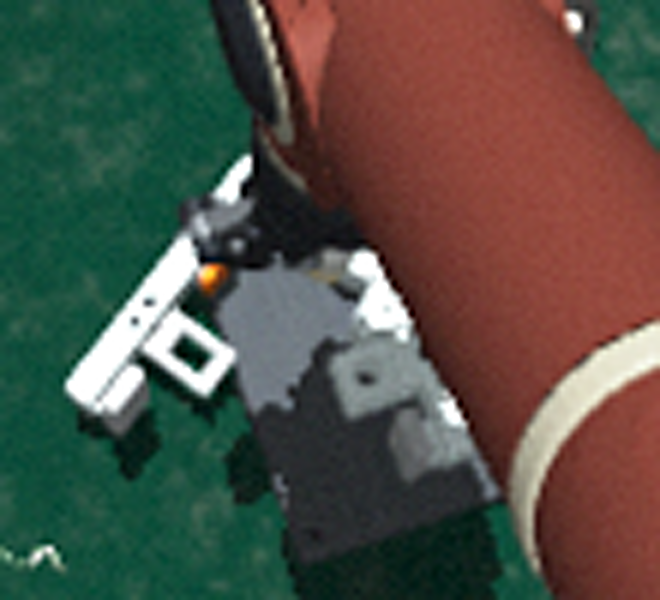

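```bash
python3 -c "
from h import *
P=[.5707,-.0109]
for h in (0,.01,.021,.03): print(h,(proj('scene',[*P,.108+h])-[210,130]+.5)*4.5-.5)
for h in (0,.01,.021): print(h,(proj('top',[*P,.108+h])-[220,150]+.5)*6-.5)
s=cv2.imread('pics/scene4.png')[:,:,::-1];t=cv2.imread('pics/top4.png')[:,:,::-1]
a=cv2.resize(s[160:205,255:295],None,fx=10,fy=10,interpolation=cv2.INTER_CUBIC);b=cv2.resize(t[185:205,265:300],None,fx=10,fy=10,interpolation=cv2.INTER_CUBIC)
o=np.zeros((450,760,3),np.uint8);o[:,:400]=a;o[:200,405:755]=b;cv2.imwrite('pics/z4.png',o[:,:,::-1])
for h in (0,.0105,.021):print((proj('scene',[*P,.108+h])-[255,160]+.5)*10-.5,(proj('top',[*P,.108+h])-[265,185]+.5)*10-.5+[405,0])
"
```

```text
0 [277.61021359 248.67933684]
0.01 [278.30342343 237.03362729]
0.021 [279.07994445 223.98907893]
0.03 [279.72647046 213.12889316]
0 [332.8831281  264.09925692]
0.01 [333.81295335 258.71357474]
0.021 [334.85513994 252.67702736]
[167.52269686 253.23185964] [510.13854684  90.49876153]
[169.14088663 226.04681331] [511.76646818  81.06960397]
[170.78876544 198.36461985] [513.42523323  71.46171226]
```

View pics/z4.png

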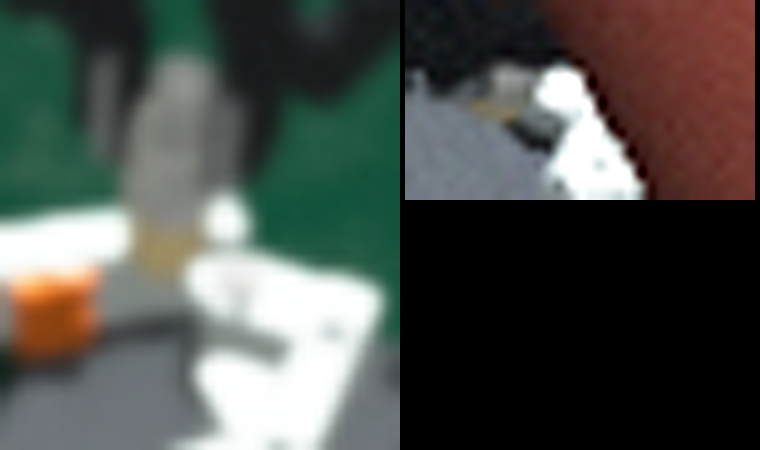

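```bash
sed -i 's/^C=.*/C=np.array([.534,-.0262])/' h.py; python3 -c "
from h import *
to(*cl(.018,.0035),.162)"
```

```text
clock 4.15 pos [ 0.5708 -0.0099  0.2187] yaw -2.8662 F [-0.8 -0.1 -1.3] w 0.271 j7 1.59 | shift [-0.02 -0.25  5.67] twist 0.004
```

Request:
send_rows:
  motion:
    - [-1,0,-0.25,2.5,0.003]
    - [-1,0,-0.25,5,0.003]
    - [-1,0,-0.25,5.5,0.003]
    - [-1,0,-0.25,5.5,0.003]
    - [-1,0,-0.25,5.5,0.003]

```text
clock: 4.65
ee_pos: [0.5726, -0.0141, 0.165]
tcp_rot: [3.142, 0.002, -2.872]
contact_force: [0.2, -0.4, -1.6]
gripper_width: 0.267
```

```bash
python3 -c "
from h import *
to(*cl(.018,.0035),.1225)"
```

```text
clock 4.65 pos [ 0.5726 -0.0141  0.165 ] yaw -2.8719 F [ 0.2 -0.4 -1.6] w 0.267 j7 1.56 | shift [0.05 0.21 4.25] twist -0.001
```

```bash
cat > log.txt <<'E'
-16.5 -9.3 10.3 -1.048
0 -0.05 9.2 0
0 0 -11 0
1.8 -30 0 0
0 -0.25 5.5 0.003
E
cat >> h.py <<'E'
def cmd():
    p=np.array([.456,.464,.304]); y=2.365; out=[p.copy()]
    for l in open('log.txt'):
        if not l.strip(): continue
        a,b,c,t=map(float,l.split()); p=p+np.array([np.cos(y)*a+np.sin(y)*b, np.sin(y)*a-np.cos(y)*b,-c])/100; y-=t; out.append(p.copy())
    return p,y,out
def go(x,y,z,yaw=YAW):
    p,w,_=cmd(); d=(np.array([x,y,z])-p)*100
    o=monitor.observe()
    print('cmd',p.round(4),'yaw',round(w,4),'meas',o['ee_pos'].round(4),o['tcp_rot'].round(3),'t',o['clock'],'F',o['contact_force'].round(1),'w',round(o['gripper_width'],3))
    print('shift',round(np.cos(w)*d[0]+np.sin(w)*d[1],2),round(np.sin(w)*d[0]-np.cos(w)*d[1],2),round(-d[2],2),'twist',round(-((yaw-w+np.pi)%(2*np.pi)-np.pi),3))
E
python3 -c "
from h import *
for o in cmd()[2]: print(o.round(4))
go(*cl(.018,.0035),.1225)"
```

```text
[0.456 0.464 0.304]
[0.5085 0.282  0.201 ]
[0.5087 0.2815 0.109 ]
[0.5087 0.2815 0.219 ]
[ 0.5717 -0.0123  0.219 ]
[ 0.5724 -0.0147  0.164 ]
cmd [ 0.5724 -0.0147  0.164 ] yaw 3.41 meas [ 0.5726 -0.0141  0.165 ] [ 3.142e+00  2.000e-03 -2.872e+00] t 4.65 F [ 0.2 -0.4 -1.6] w 0.267
shift 0.01 0.27 4.15 twist -0.003
```

Request:
send_rows:
  motion:
    - [-1,0,0.27,0,0]
    - [-1,0,0.27,1,0]
    - [-1,0,0.27,2,0]
    - [-1,0,0.27,3,0]
    - [-1,0,0.27,3.6,0]
    - [-1,0,0.27,3.6,0]

```text
clock: 5.25
ee_pos: [0.5704, -0.0127, 0.1264]
tcp_rot: [3.141, -0.003, -2.873]
contact_force: [0.7, -0.2, -1.5]
gripper_width: 0.259
```

```bash
echo "0 .27 3.6 0">>log.txt; python3 -c "
from h import *
go(*cl(.018,.0035),.1215)
s=snap('scene','scene5');t=snap('top','top5')
crop(s,'s5',220,150,310,250,6)
crop(t,'t5',220,150,330,250,5)"
```

```text
cmd [ 0.5717 -0.0121  0.128 ] yaw 3.41 meas [ 0.5704 -0.0127  0.1264] [ 3.141e+00 -3.000e-03 -2.873e+00] t 5.25 F [ 0.7 -0.2 -1.5] w 0.259
shift 0.01 0.0 0.65 twist -0.003
```

View pics/s5.png

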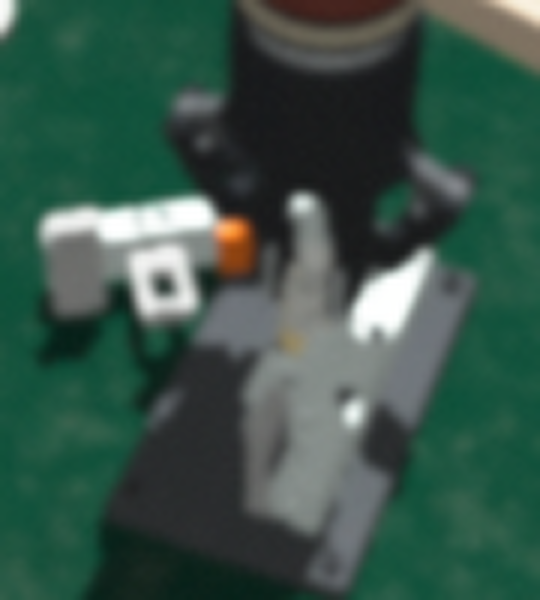

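Request:
send_rows:
  motion:
    - [-1,0,0,0.3,0]
    - [-1,0,0,0.55,0]
    - [-1,0,0,0.7,0]
    - [-1,0,0,0.7,0]

```text
clock: 5.75
ee_pos: [0.5718, -0.0124, 0.1218]
tcp_rot: [-3.141, 0.002, -2.873]
contact_force: [-0.5, 0.2, 3.6]
gripper_width: 0.264
```

Request:
send_rows:
  motion:
    - [-0.2,0,0,0.6,0]
    - [0,0,0,0.6,0]
    - [0.2,0,0,0.5,0]
    - [0.4,0,0,0,0]
    - [0.4,0,0,-2,0]
    - [0.4,0,0,-5,0]
    - [0.4,0,0,-8,0]
    - [0.4,0,0,-9,0]

```text
clock: 6.55
ee_pos: [0.5726, -0.013, 0.2137]
tcp_rot: [-3.14, 0.005, -2.874]
contact_force: [0.5, 0.2, 0.1]
gripper_width: 0.701
```

```bash
echo "0 0 .7 0
0 0 -9 0">>log.txt; python3 -c "
from h import *
go(*cl(.018,.0035),.1215)
s=snap('scene','scene6');t=snap('top','top6')
crop(s,'s6',220,150,310,250,6)
crop(t,'t6',220,150,330,250,5)"
```

```text
cmd [ 0.5717 -0.0121  0.211 ] yaw 3.41 meas [ 0.5726 -0.013   0.2137] [-3.14   0.005 -2.874] t 6.55 F [0.5 0.2 0.1] w 0.701
shift 0.01 0.0 8.95 twist -0.003
```

View pics/s6.png

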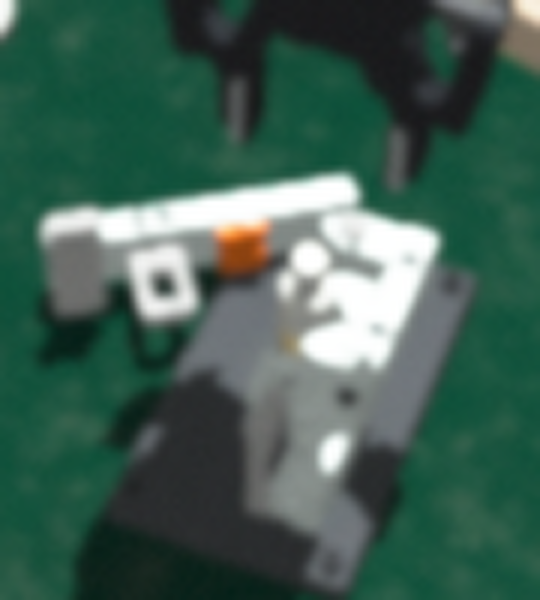

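View pics/t6.png

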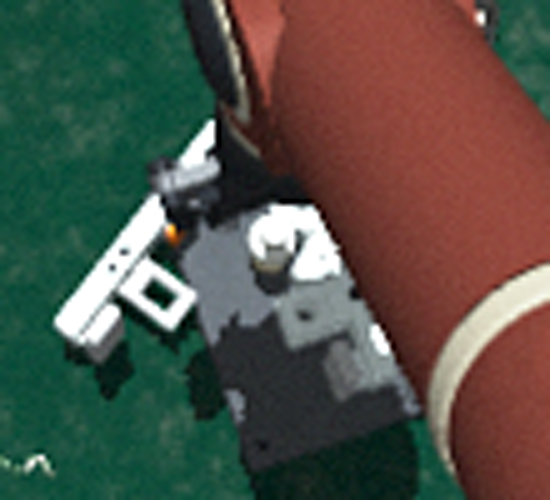

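```bash
python3 - <<'E'
from h import *
im=cv2.imread('pics/top0.png')
c=lambda U,V:((U+.5)/8-.5+220,(V+.5)/8-.5+160)
e=edge('top',im,c(335,115),c(92,430),2.5); a,d=wline('top',e,.046); print(e[2:],d)
d=d*np.sign(d[0]); yaw=np.arctan2(d[1],d[0]); th=.27-yaw; print('gate yaw',yaw,'open',.27-yaw)
H=cl(.068,0); n=np.array([-d[1],d[0]]); print('dist beam outer from hinge',(a-H)@n)
th=.27-yaw
gx=d; gy=n
for nm,p,z in (('ear top ctr',-.128*gx+.007*gy,.076),('outer -140',-.140*gx+.012*gy,.076),('outer -116',-.116*gx+.012*gy,.076),('in -140',-.140*gx+.002*gy,.076),('in-116',-.116*gx+.002*gy,.076)):
    P=H+p; print(nm,P.round(4),(proj('top',[*P,z])-[220,160]+.5)*8-.5,(proj('scene',[*P,z])-[220,165]+.5)*6-.5)
print('hinge',H, 'neck',onz('scene',271.1,192.4,.077))
E
```

```text
(np.int64(39), np.float32(0.23279402)) [ 0.76389041 -0.64534599]
gate yaw -0.7014761294347683 open 0.9714761294347684
dist beam outer from hinge 0.03380601449433744
ear top ctr [0.5275 0.0858] [162.23371586 435.55275425] [ 74.0116567  124.71609591]
outer -140 [0.5215 0.0974] [128.76273201 454.85006497] [ 45.48517917 120.47103396]
outer -116 [0.5398 0.0819] [172.05861825 398.86430911] [ 98.78309085 112.28995006]
in -140 [0.5151 0.0898] [152.35844616 472.42984023] [ 48.98553078 137.26979623]
in-116 [0.5334 0.0743] [195.61863403 416.30492779] [102.62683469 128.97433636]
hinge [ 0.62071533 -0.00210744] neck [ 0.5717251  -0.01098574  0.077     ]
```

```bash
cat >> h.py <<'E'
H=cl(.068,0)
def gp(th,x,y):
    a=.27-th; return H+np.array([np.cos(a)*x-np.sin(a)*y,np.sin(a)*x+np.cos(a)*y])
def rows(g,L):
    p,w,_=cmd()
    for x,y,z,yw in L:
        d=(np.array([x,y,z])-p)*100
        print([g,round(np.cos(w)*d[0]+np.sin(w)*d[1],2),round(np.sin(w)*d[0]-np.cos(w)*d[1],2),round(-d[2],2),round(-((yw-w+np.pi)%(2*np.pi)-np.pi),3)],end=', ')
    print()
E
python3 -c "
from h import *
a=.97
rows(-1,[(*gp(a,-.128,.045),.211,YAW-a),(*gp(a,-.128,.045),.122,YAW-a)])"
```

```text
[-1, np.float64(-1.45), np.float64(12.76), np.float64(-0.0), 0.967], [-1, np.float64(-1.45), np.float64(12.76), np.float64(8.9), 0.967],
```

Request:
send_rows:
  motion:
    - [-1,-0.5,4,0,0.14]
    - [-1,-1,8,0,0.28]
    - [-1,-1.45,12,0,0.42]
    - [-1,-1.45,12.76,0,0.56]
    - [-1,-1.45,12.76,0,0.7]
    - [-1,-1.45,12.76,0,0.84]
    - [-1,-1.45,12.76,3,0.967]
    - [-1,-1.45,12.76,6,0.967]
    - [-1,-1.45,12.76,8.9,0.967]
    - [-1,-1.45,12.76,8.9,0.967]

```text
clock: 7.65
ee_pos: [0.5478, 0.1133, 0.1167]
tcp_rot: [-3.131, -0.007, 2.443]
contact_force: [-0.3, -0.5, 0.2]
gripper_width: 0.003
```

```bash
echo "-1.45 12.76 8.9 .967">>log.txt; python3 -c "
from h import *
go(*cl(.018,.0035),.1215)
s=snap('scene','scene7');t=snap('top','top7')
crop(s,'s7',180,110,310,250,4.2)
a=.97
rows(-1,[(*gp(t,-.128,.045-min(.0175,.006*i)),.122,YAW-t) for i,t in enumerate([.97,.94,.9,.86,.8,.74,.68,.62,.56,.5,.44])])
crop(t,'t7',200,150,330,250,5)"
```

```text
cmd [0.5518 0.1148 0.122 ] yaw 2.443 meas [0.5478 0.1133 0.1167] [-3.131 -0.007  2.443] t 7.65 F [-0.3 -0.5  0.2] w 0.003
shift -9.67 -8.44 0.05 twist -0.97
[-1, np.float64(0.0), np.float64(-0.0), np.float64(-0.0), 0.0], [-1, np.float64(0.11), np.float64(-0.99), np.float64(-0.0), -0.03], [-1, np.float64(0.2), np.float64(-2.1), np.float64(-0.0), -0.07], [-1, np.float64(0.23), np.float64(-3.17), np.float64(-0.0), -0.11], [-1, np.float64(0.29), np.float64(-3.96), np.float64(-0.0), -0.17], [-1, np.float64(0.3), np.float64(-4.74), np.float64(-0.0), -0.23], [-1, np.float64(0.26), np.float64(-5.53), np.float64(-0.0), -0.29], [-1, np.float64(0.18), np.float64(-6.31), np.float64(-0.0), -0.35], [-1, np.float64(0.05), np.float64(-7.08), np.float64(-0.0), -0.41], [-1, np.float64(-0.13), np.float64(-7.85), np.float64(-0.0), -0.47], [-1, np.float64(-0.35), np.float64(-8.6), np.float64(-0.0), -0.53],
```

View pics/s7.png

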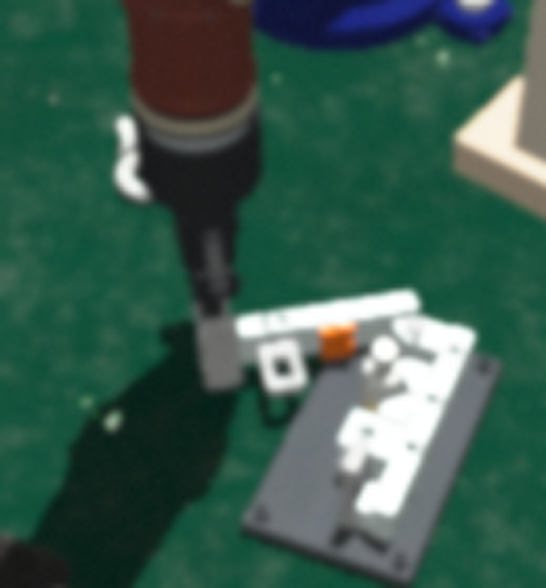

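View pics/t7.png

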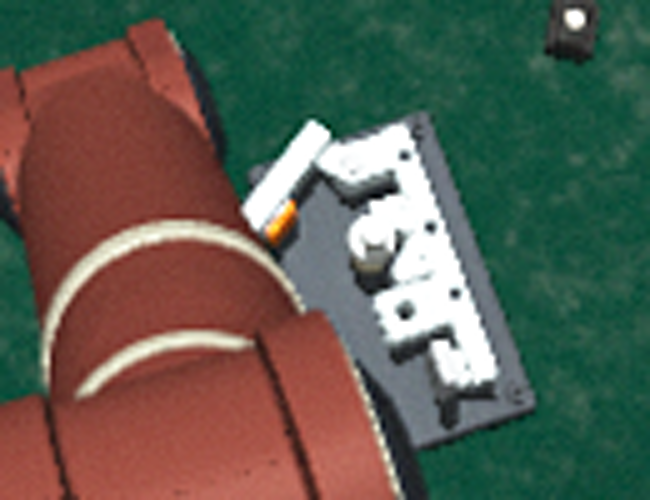

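Request:
send_rows:
  motion:
    - [-1,0,0,-0.2,0]
    - [-1,0.11,-1,-0.2,-0.03]
    - [-1,0.2,-2.1,-0.2,-0.07]
    - [-1,0.23,-3.17,-0.2,-0.11]
    - [-1,0.29,-3.96,-0.2,-0.17]
    - [-1,0.3,-4.74,-0.2,-0.23]
    - [-1,0.26,-5.53,-0.2,-0.29]
    - [-1,0.18,-6.31,-0.2,-0.35]
    - [-1,0.05,-7.08,-0.2,-0.41]
    - [-1,-0.13,-7.85,-0.2,-0.47]

```text
clock: 8.75
ee_pos: [0.5015, 0.0534, 0.1253]
tcp_rot: [3.14, 0.002, 2.917]
contact_force: [-0.3, 1.5, -0.2]
gripper_width: -0.001
```

```bash
echo "-.13 -7.85 -.2 -.47">>log.txt; python3 -c "
from h import *
go(*cl(.018,.0035),.1215)
s=snap('scene','scene8')
crop(s,'s8',180,110,310,250,4.2)
rows(-1,[(*gp(t,-.128,.0275),.124,YAW-t) for i,t in enumerate([.5,.45,.4,.35,.3,.25,.2,.17,.14,.12,.1,.085,.07,.055,.04,.02])])
"
```

```text
cmd [0.5023 0.0538 0.124 ] yaw 2.913 meas [0.5015 0.0534 0.1253] [3.140e+00 2.000e-03 2.917e+00] t 8.75 F [-0.3  1.5 -0.2] w -0.001
shift -8.24 -4.85 0.25 twist -0.5
[-1, np.float64(-0.0), np.float64(0.0), np.float64(-0.0), 0.0], [-1, np.float64(0.12), np.float64(-0.64), np.float64(-0.0), -0.05], [-1, np.float64(0.21), np.float64(-1.29), np.float64(-0.0), -0.1], [-1, np.float64(0.27), np.float64(-1.94), np.float64(-0.0), -0.15], [-1, np.float64(0.29), np.float64(-2.59), np.float64(-0.0), -0.2], [-1, np.float64(0.29), np.float64(-3.25), np.float64(-0.0), -0.25], [-1, np.float64(0.25), np.float64(-3.9), np.float64(-0.0), -0.3], [-1, np.float64(0.21), np.float64(-4.29), np.float64(-0.0), -0.33], [-1, np.float64(0.15), np.float64(-4.68), np.float64(-0.0), -0.36], [-1, np.float64(0.11), np.float64(-4.94), np.float64(-0.0), -0.38], [-1, np.float64(0.07), np.float64(-5.2), np.float64(-0.0), -0.4], [-1, np.float64(0.03), np.float64(-5.39), np.float64(-0.0), -0.415], [-1, np.float64(-0.01), np.float64(-5.58), np.float64(-0.0), -0.43], [-1, np.float64(-0.06), np.float64(-5.77), np.float64(-0.0), -0.445], [-1, np.float64(-0.1), np.float64(-5.97), np.float64(-0.0), -0.46], [-1, np.float64(-0.17), np.float64(-6.22), np.float64(-0.0), -0.48],
```

View pics/s8.png

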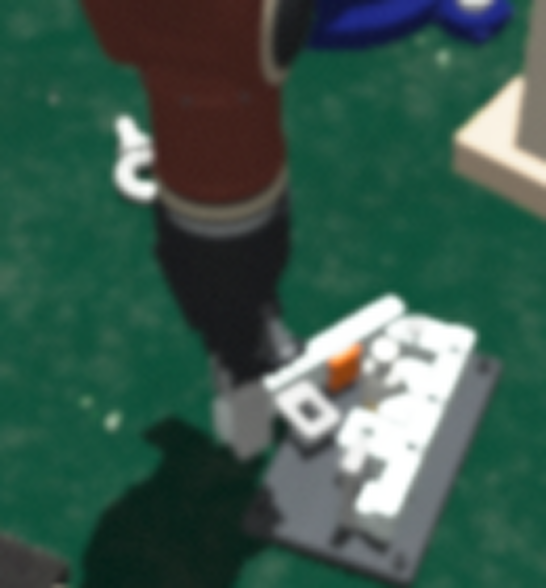

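Gate follows the finger; continue.

Request:
send_rows:
  motion:
    - [-1,0.12,-0.64,0,-0.05]
    - [-1,0.21,-1.29,0,-0.1]
    - [-1,0.27,-1.94,0,-0.15]
    - [-1,0.29,-2.59,0,-0.2]
    - [-1,0.29,-3.25,0,-0.25]
    - [-1,0.25,-3.9,0,-0.3]
    - [-1,0.21,-4.29,0,-0.33]
    - [-1,0.15,-4.68,0,-0.36]
    - [-1,0.07,-5.2,0,-0.4]
    - [-1,0.07,-5.2,0,-0.4]

```text
clock: 9.8
ee_pos: [0.4895, 0.002, 0.1242]
tcp_rot: [-3.141, 0.0, -2.971]
contact_force: [-0.5, -0.3, -0.5]
gripper_width: 0.002
```

```bash
echo ".07 -5.2 0 -.4">>log.txt; python3 -c "
from h import *
go(*cl(.018,.0035),.1215)
s=snap('scene','scene9')
crop(s,'s9',200,140,310,250,5)
rows(-1,[(*gp(t,-.128,.0275),.124,YAW-t) for i,t in enumerate([.1,.08,.06,.04,.02,0,-.02])])
"
```

```text
cmd [0.4899 0.0033 0.124 ] yaw 3.313 meas [0.4895 0.002  0.1242] [-3.141  0.    -2.971] t 9.8 F [-0.5 -0.3 -0.5] w 0.002
shift -7.79 -2.92 0.25 twist -0.1
[-1, np.float64(-0.0), np.float64(0.0), np.float64(-0.0), 0.0], [-1, np.float64(0.05), np.float64(-0.26), np.float64(-0.0), -0.02], [-1, np.float64(0.1), np.float64(-0.51), np.float64(-0.0), -0.04], [-1, np.float64(0.14), np.float64(-0.77), np.float64(-0.0), -0.06], [-1, np.float64(0.18), np.float64(-1.03), np.float64(-0.0), -0.08], [-1, np.float64(0.21), np.float64(-1.29), np.float64(-0.0), -0.1], [-1, np.float64(0.24), np.float64(-1.55), np.float64(-0.0), -0.12],
```

View pics/s9.png

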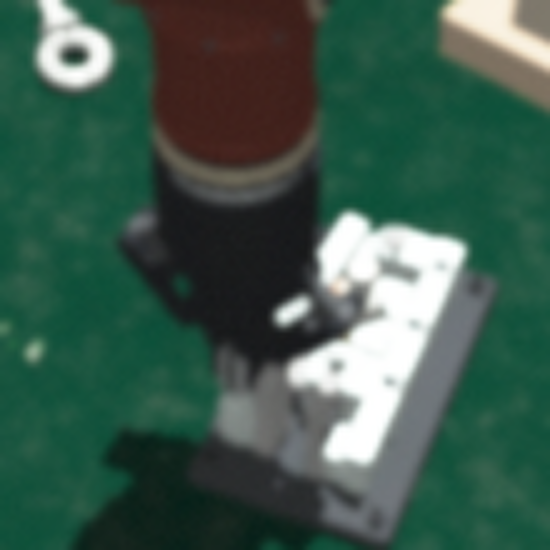

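Request:
send_rows:
  motion:
    - [-1,0.05,-0.26,0,-0.02]
    - [-1,0.05,-0.26,0,-0.02]
    - [-1,0.1,-0.51,0,-0.04]
    - [-1,0.1,-0.51,0,-0.04]
    - [-1,0.12,-0.64,0,-0.05]
    - [-1,0.12,-0.64,0,-0.05]

```text
clock: 10.45
ee_pos: [0.4894, -0.0034, 0.1239]
tcp_rot: [3.141, 0.0, -2.92]
contact_force: [0.8, 1.1, 0.5]
gripper_width: 0.001
```

Request:
send_rows:
  motion:
    - [-1,0.02,-0.13,0,-0.01]
    - [-1,0.02,-0.13,0,-0.01]
    - [-1,0.02,-0.13,0,-0.01]

```text
clock: 10.75
ee_pos: [0.4894, -0.0047, 0.1239]
tcp_rot: [3.141, 0.0, -2.91]
contact_force: [-0.8, 2.6, 1.0]
gripper_width: -0.001
```

Request:
send_rows:
  motion:
    - [-1,0.02,-0.13,0,-0.01]
    - [-1,0.02,-0.13,0,-0.01]
    - [-1,0.02,-0.13,0,-0.01]

```text
clock: 11.05
ee_pos: [0.4895, -0.0061, 0.1239]
tcp_rot: [3.141, -0.0, -2.9]
contact_force: [-0.1, 2.9, 0.9]
gripper_width: -0.002
```

Request:
send_rows:
  motion:
    - [-1,0.02,-0.13,0,-0.01]
    - [-1,0.02,-0.13,0,-0.01]
    - [-1,0.02,-0.13,0,-0.01]

```text
clock: 11.35
ee_pos: [0.4895, -0.0075, 0.1239]
tcp_rot: [3.141, -0.0, -2.89]
contact_force: [-1.5, 3.9, 0.8]
gripper_width: -0.001
```

Request:
send_rows:
  motion:
    - [-1,0.02,-0.13,0,-0.01]
    - [-1,0.02,-0.13,0,-0.01]
    - [-1,0.02,-0.13,0,-0.01]

```text
clock: 11.65
ee_pos: [0.4896, -0.0088, 0.1239]
tcp_rot: [3.141, -0.0, -2.88]
contact_force: [-1.5, 2.9, 2.1]
gripper_width: -0.0
```

```bash
cat >>log.txt <<'E'
.12 -.64 0 -.05
.02 -.13 0 -.01
.02 -.13 0 -.01
.02 -.13 0 -.01
.02 -.13 0 -.01
E
python3 -c "
from h import *
go(*cl(.018,.0035),.1215)
s=snap('scene','scene10');t=snap('top','top10')
crop(s,'s10',200,140,310,250,5)
crop(t,'t10',200,150,330,250,5)
rows(-1,[(*gp(t,-.128,.0275),.124,YAW-t) for i,t in enumerate([0,.05])])
"
```

```text
cmd [ 0.4902 -0.0084  0.124 ] yaw 3.403 meas [ 0.4896 -0.0088  0.1239] [ 3.141 -0.    -2.88 ] t 11.65 F [-1.5  2.9  2.1] w -0.0
shift -7.77 -2.46 0.25 twist -0.01
[-1, np.float64(0.05), np.float64(-0.12), np.float64(-0.0), -0.01], [-1, np.float64(-0.09), np.float64(0.52), np.float64(-0.0), 0.04],
```

View pics/s10.png

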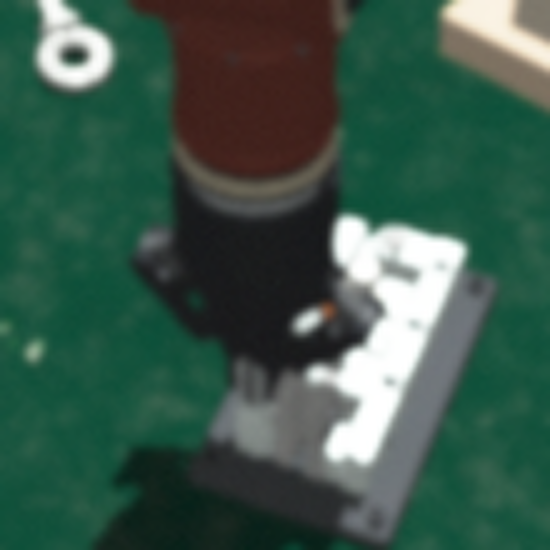

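View pics/t10.png

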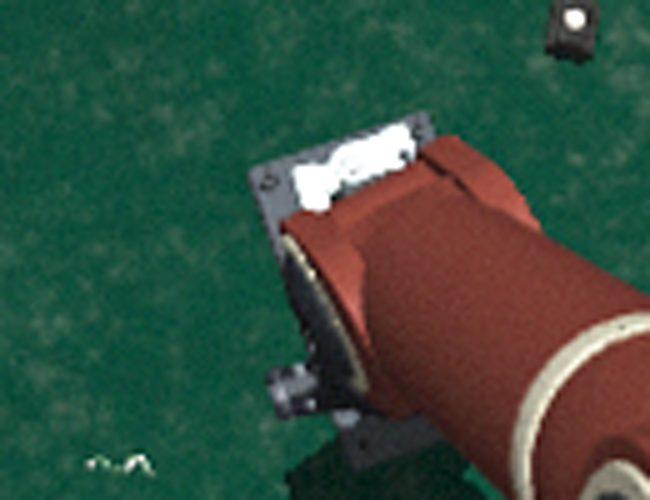

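Request:
send_rows:
  motion:
    - [-1,0.02,-0.15,0,0]
    - [-1,0.02,-0.15,0,0]
    - [-1,0.02,-0.15,0,0]

```text
clock: 12.05
ee_pos: [0.4898, -0.0103, 0.1239]
tcp_rot: [3.141, -0.0, -2.88]
contact_force: [-1.0, 4.8, 1.9]
gripper_width: 0.001
```

Request:
send_rows:
  motion:
    - [-1,0.02,-0.15,0,0]
    - [-1,0.02,-0.15,0,0]
    - [-1,0.02,-0.15,0,0]

```text
clock: 12.35
ee_pos: [0.4901, -0.0116, 0.1239]
tcp_rot: [3.141, -0.0, -2.88]
contact_force: [-2.1, 4.3, 1.7]
gripper_width: -0.002
```

Request:
send_rows:
  motion:
    - [-1,0.02,-0.15,0,0]
    - [-1,0.02,-0.15,0,0]
    - [-1,0.02,-0.15,0,0]

```text
clock: 12.65
ee_pos: [0.4902, -0.0125, 0.1239]
tcp_rot: [3.14, 0.0, -2.879]
contact_force: [-2.6, 5.4, 1.7]
gripper_width: -0.002
```

```bash
cat >>log.txt <<'E'
.02 -.15 0 0
.02 -.15 0 0
.02 -.15 0 0
E
python3 -c "
from h import *
p=cmd()[0]; print((p[:2]-H)@ey,(p[:2]-H)@ex, (np.array([.4902,-.0125])-H)@ey)
go(*p)"
```

```text
0.024353988558786087 -0.12806209396031693 0.024925044702087142
cmd [ 0.4908 -0.0129  0.124 ] yaw 3.403 meas [ 0.4902 -0.0125  0.1239] [ 3.14   0.    -2.879] t 12.65 F [-2.6  5.4  1.7] w -0.002
shift -0.0 0.0 -0.0 twist -0.01
```

Request:
send_rows:
  motion:
    - [-1,0.02,-0.1,0,0]
    - [-1,0.02,-0.1,0,0]
    - [-1,0,1.5,0,0]
    - [-1,0,3,0,0]
    - [-1,0,3,-3,0]
    - [-1,0,3,-7,0]
    - [-1,0,3,-12,0]
    - [-1,0,3,-12,0]

```text
clock: 13.45
ee_pos: [0.4864, 0.0142, 0.2496]
tcp_rot: [-3.136, 0.013, -2.883]
contact_force: [1.6, -0.1, -0.2]
gripper_width: 0.001
```

```bash
echo "0 3 -12 0">>log.txt; python3 -c "
from h import *
s=snap('scene','scene11');t=snap('top','top11')
crop(s,'s11',220,160,310,250,6)
rows(1,[(.4975,-.2872,.235,YAW)])
"
```

```text
[1, np.float64(6.44), np.float64(-29.67), np.float64(0.9), -0.01],
```

View pics/s11.png

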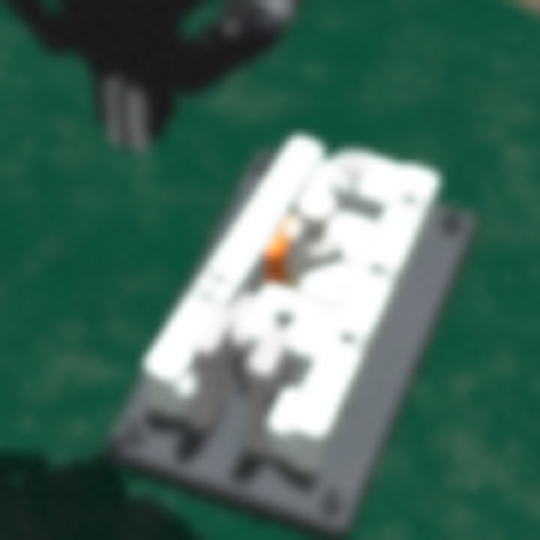

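```bash
python3 - <<'E'
from h import *
im=cv2.imread('pics/scene11.png')
for th in (.0,.05,.1,.15,.2):
    print(th,[((proj('scene',[*gp(th,x,y),z])-[220,160]+.5)*6-.5).round(0).tolist() for x,y,z in((-.136,.033,.046),(-.0,.033,.046),(-.14,.002,.076),(-.14,.012,.076),(-.116,.002,.076))])
print('fixed ear',[((proj('scene',[*(H+x*ex+y*ey),z])-[220,160]+.5)*6-.5).round(0).tolist() for x,y,z in((-.14,-.002,.076),(-.14,-.012,.076),(-.116,-.002,.076))])
t=cv2.imread('pics/top11.png')[:,:,::-1];crop(t,'t11',220,160,320,250,7)
crop(im[:,:,::-1],'s11b',235,190,285,240,12)
E
```

```text
0.0 [[172.0, 367.0], [287.0, 145.0], [236.0, 357.0], [214.0, 349.0], [258.0, 313.0]]
0.05 [[159.0, 359.0], [289.0, 143.0], [221.0, 351.0], [199.0, 342.0], [245.0, 309.0]]
0.1 [[146.0, 351.0], [290.0, 140.0], [206.0, 344.0], [184.0, 335.0], [233.0, 303.0]]
0.15 [[135.0, 341.0], [292.0, 138.0], [191.0, 337.0], [171.0, 327.0], [221.0, 298.0]]
0.2 [[124.0, 332.0], [294.0, 136.0], [177.0, 330.0], [157.0, 319.0], [209.0, 292.0]]
fixed ear [[246.0, 360.0], [268.0, 368.0], [267.0, 316.0]]
```

View pics/t11.png

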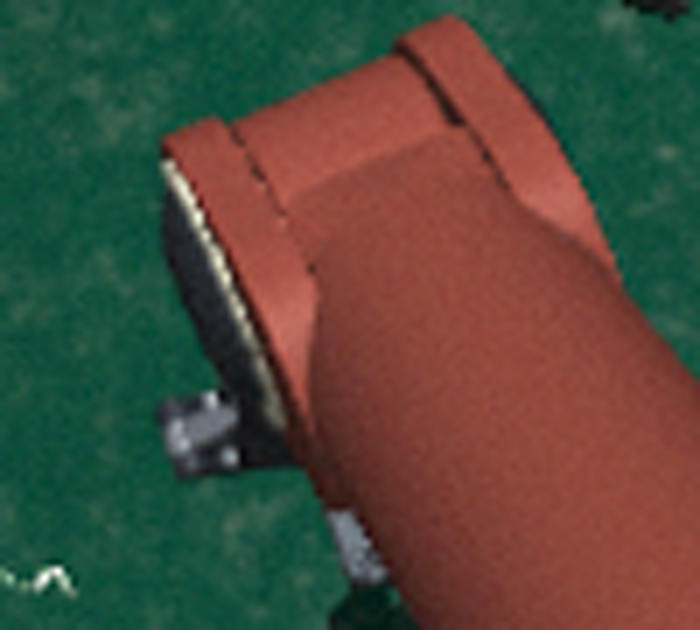

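View pics/s11b.png

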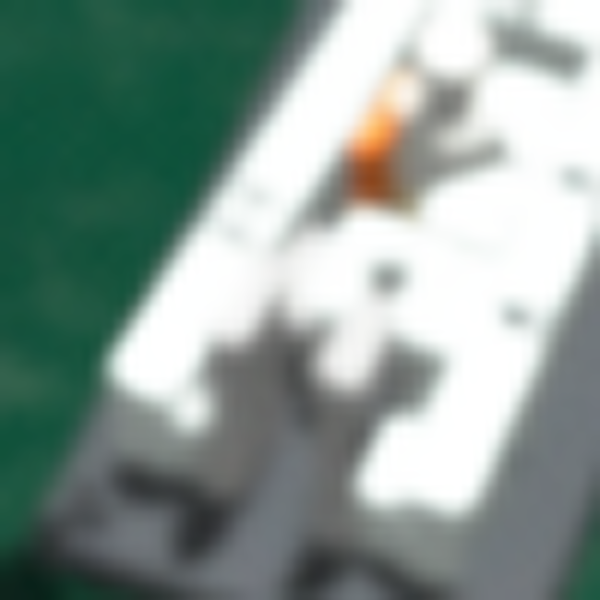

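```bash
python3 - <<'E'
from h import *
im=cv2.imread('pics/scene11.png')
c=lambda U,V:((U+.5)/6-.5+220,(V+.5)/6-.5+160)
e=edge('s',im,c(268,165),c(158,335),2.5); a,d=wline('scene',e,.046); d*=np.sign(d[0])
f=edge('s',im,c(430,210),c(345,390),2.5); a2,d2=wline('scene',f,.046); d2*=np.sign(d2[0])
print(e[2:],f[2:],np.arctan2(d[1],d[0]),np.arctan2(d2[1],d2[0]))
n=np.array([-d2[1],d2[0]])
print('fixed outer from H',(a2-H)@n)
for x in (-.13,-.068,0):
    P=H+x*d2; t=np.linalg.solve(np.c_[d,-n],P-a); print(x,'outer y',(t[1]))
E
```

```text
(np.int64(39), np.float32(0.3347907)) (np.int64(40), np.float32(0.3154099)) 0.18266810555005894 0.2689159716141678
fixed outer from H -0.039757380663268685
-0.13 outer y 0.045515484224729175
-0.068 outer y 0.040154817812605464
0 outer y 0.03427537723156657
```

Request:
send_rows:
  motion:
    - [1,1,-4.5,0,0]
    - [1,2,-9,0,0]
    - [1,3,-13.5,0,0]
    - [1,4,-18,0,0]
    - [1,5,-22.5,0,0]
    - [1,6,-26.5,0,0]
    - [1,6.44,-29.67,0.5,-0.01]
    - [1,6.44,-29.67,2,-0.01]
    - [1,6.44,-29.67,2,-0.01]
    - [1,6.44,-29.67,2,-0.01]

```text
clock: 14.55
ee_pos: [0.4962, -0.2872, 0.2225]
tcp_rot: [3.139, -0.003, -2.87]
contact_force: [-0.1, 0.7, -0.0]
gripper_width: 1.004
```

```bash
echo "6.44 -29.67 2 -.01">>log.txt; python3 - <<'E'
from h import *
go(.4975,-.2872,.116)
s=snap('scene','scene12');t=snap('top','top12')
crop(t,'t12',220,160,320,250,7); crop(s,'s12',310,190,410,310,5)
c=lambda U,V:((U+.5)/8-.5+220,(V+.5)/8-.5+160)
E
```

```text
cmd [ 0.4975 -0.2872  0.224 ] yaw 3.413 meas [ 0.4962 -0.2872  0.2225] [ 3.139e+00 -3.000e-03 -2.870e+00] t 14.55 F [-0.1  0.7 -0. ] w 1.004
shift 0.0 0.0 10.8 twist 0.0
```

View pics/t12.png

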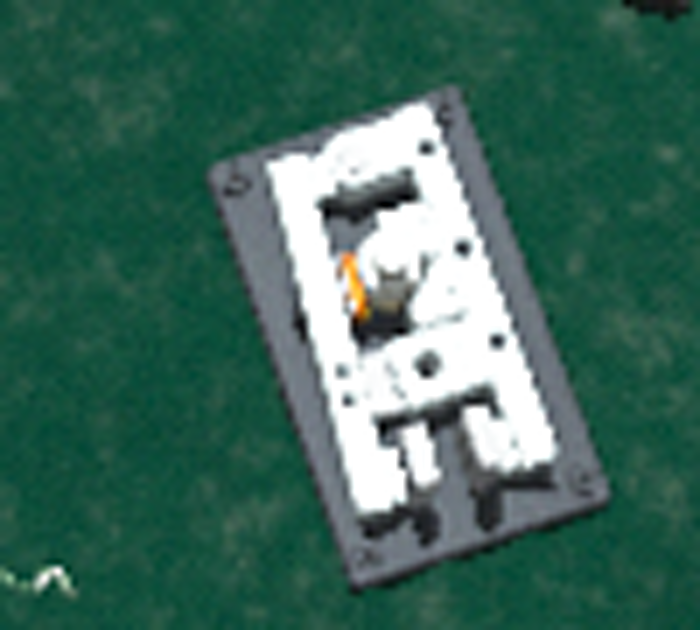

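View pics/s12.png

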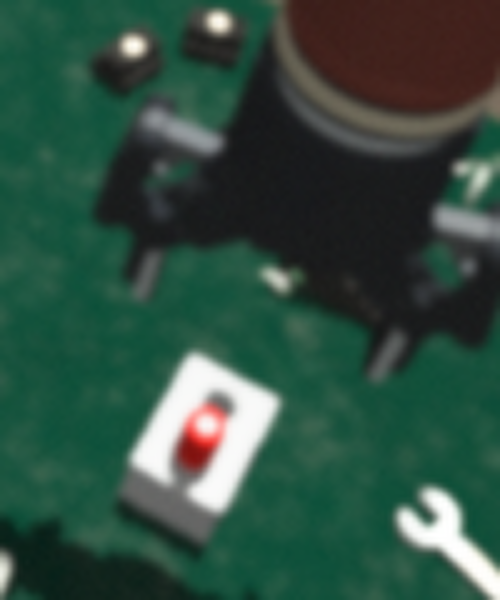

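```bash
python3 - <<'E'
from h import *
im=cv2.imread('pics/top12.png')
c=lambda p:((p[0]+.5)/7-.5+220,(p[1]+.5)/7-.5+160)
def L(p,q,z,w=2):
    e=edge('t',im,c(p),c(q),w); a,d=wline('top',e,z); d=d*np.sign(d[0]) if abs(d[0])>.5 else d*np.sign(d[1]); return a,d
P=[L((460,90),(605,490),.012),L((605,495),(360,585),.012),L((350,580),(215,170),.012),L((215,165),(330,128),.012)]
cor=[isect(P[i],P[(i+1)%4]) for i in range(4)]; print(np.array(cor).round(4).tolist(), [np.linalg.norm(cor[i]-cor[i-1]).round(4) for i in range(4)])
ct=np.mean(cor,0); ys=[np.arctan2(P[i][1][1],P[i][1][0]) for i in(0,2)]; print('yaws',ys,'ctr',ct,'hole',ct-.022*ex)
g=L((272,165),(352,500),.046); f=L((432,105),(552,450),.046)
for l in(g,f): print(np.arctan2(l[1][1],l[1][0]),(l[0]-H)@np.array([-l[1][1],l[1][0]]))
# hole blob
k=im[205:220,274:288].mean(2); 
w=np.clip(170-k,0,None); vv,uu=np.mgrid[205:220,274:288]; print(k.astype(int)[:, :])
E
```

```text
[[0.4809, -0.0986], [0.4516, 0.0067], [0.6311, 0.0578], [0.6398, -0.054]] [np.float64(0.165), np.float64(0.1092), np.float64(0.1867), np.float64(0.1121)]
yaws [np.float64(0.27334547614634525), np.float64(0.2772222227510382)] ctr [ 0.55086015 -0.02203976] hole [ 0.52966307 -0.02792906]
0.1810788099232797 0.03354414056569085
0.27530810407237305 -0.036539459397358705
[[ 40  41  38  49 116 253 255 255 230 216 184 164 240 255]
 [ 41  44  41  47  84 155 229 201 230 244 244 255 255 255]
 [ 39  41  29  22 115 223 242 255 255 255 255 255 255 255]
 [ 83  93 194 244 255 255 255 255 255 255 255 254 255 255]
 [146 250 255 255 255 255 255 253 255 255 255 253 255 255]
 [241 252 255 255 255 252 180 134 214 255 255 255 255 255]
 [251 234 255 255 255 164  98 100 130 245 255 255 254 255]
 [249 192 238 255 255 138  54  92 142 233 255 255 253 255]
 [250 223 198 255 255 252  58  78 217 255 255 255 255 255]
 [252 249 234 254 255 255 255 255 255 255 255 255 255 249]
 [252 248 190 238 255 255 255 255 255 255 255 254 225 151]
 [252 252 232 173 255 255 255 255 254 222 161 148  92  92]
 [255 255 255 245 233 255 222 170 155 106  75  70  46  34]
 [249 238 227 181 145 166 103  86  82  67  41  52 177 255]
 [133 104  89  57  82  77  55  47  49  40  35  55 199 255]]
```

```bash
python3 - <<'E'
from h import *
im=cv2.imread('pics/top12.png')[:,:,::-1]
u0,v0,k=262,205,14
o=cv2.resize(im[v0:v0+35,u0:u0+48],None,fx=k,fy=k,interpolation=cv2.INTER_CUBIC)
o=(o*0.8).astype(np.uint8).copy()
def dr(pts,col): 
    q=np.array([(proj('top',p)-[u0,v0]+.5)*k-.5 for p in pts]).astype(np.int32); cv2.polylines(o,[q],True,col,1)
def box(f,x0,x1,y0,y1,z): return [[*f(x,y),z] for x,y in((x0,y0),(x1,y0),(x1,y1),(x0,y1))]
F=lambda x,y:H+x*ex+y*ey
dr(box(F,-.14,-.116,-.012,-.002,.076),(255,0,0))
dr(box(lambda x,y:gp(.05,x,y),-.14,-.116,.002,.012,.076),(0,255,0))
dr(box(lambda x,y:gp(.09,x,y),-.14,-.116,.002,.012,.076),(0,0,255))
a=np.linspace(0,6.28,30); dr([[*(cl(-.022,0)+.006*np.array([np.cos(t),np.sin(t)])),.046] for t in a],(255,0,255))
cv2.imwrite('pics/ears.png',o[:,:,::-1])
E
```

```text
(no output)
```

View pics/ears.png

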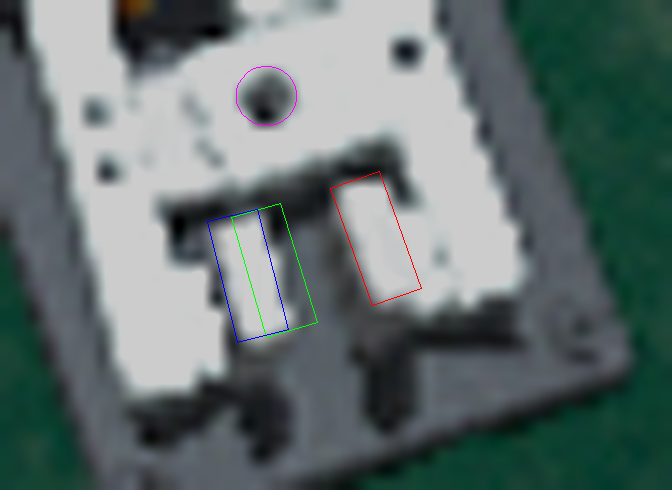

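```bash
python3 - <<'E'
from h import *
ims=[cv2.imread('pics/scene%d.png'%i)[:,:,::-1] for i in (6,11,12)]
o=np.hstack([cv2.resize(i[180:212,258:288],None,fx=9,fy=9,interpolation=cv2.INTER_CUBIC) for i in ims]); cv2.imwrite('pics/neck.png',o[:,:,::-1])
t=[cv2.imread('pics/top%d.png'%i)[:,:,::-1] for i in (7,12)]
o=np.hstack([cv2.resize(i[180:212,262:302],None,fx=9,fy=9,interpolation=cv2.INTER_CUBIC) for i in t]); cv2.imwrite('pics/neckt.png',o[:,:,::-1])
for y in(.0035,0): 
  P=cl(.018,y); print([( (proj('scene',[*P,z])-[258,180]+.5)*9-.5).round(0) for z in(.077,.057)],[((proj('top',[*P,z])-[262,180]+.5)*9-.5).round(0) for z in(.077,.057)])
E
```

```text
[array([125., 118.]), array([122., 161.])] [array([121., 147.]), array([119., 162.])]
[array([136., 121.]), array([133., 164.])] [array([132., 144.]), array([129., 159.])]
```

View pics/neck.png

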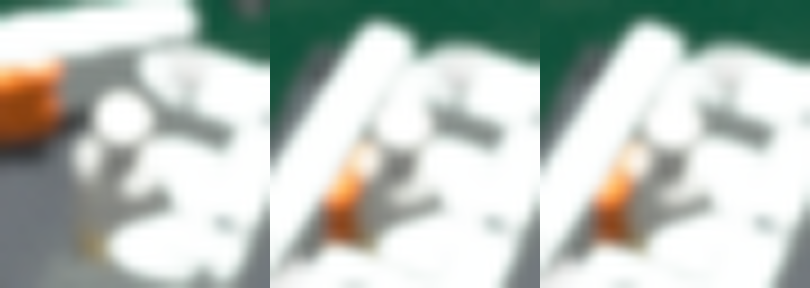

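View pics/neckt.png

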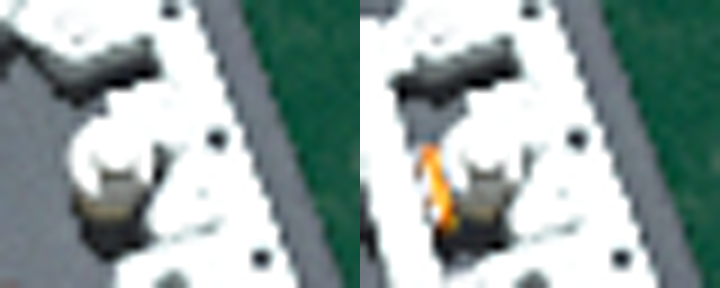

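```bash
python3 - <<'E'
from h import *
rows(-1,[(*gp(0,-.128,.05),z,YAW) for z in(.224,.124)])
E
```

```text
[-1, np.float64(-6.72), np.float64(29.18), np.float64(-0.0), 0.0], [-1, np.float64(-6.72), np.float64(29.18), np.float64(10.0), 0.0],
```

Request:
send_rows:
  motion:
    - [-1,-1,4.5,0,0]
    - [-1,-2,9,0,0]
    - [-1,-3,13.5,0,0]
    - [-1,-4,18,0,0]
    - [-1,-5,22.5,0,0]
    - [-1,-6,26.5,0,0]
    - [-1,-6.72,29.2,0.5,0]
    - [-1,-6.72,29.2,4,0]
    - [-1,-6.72,29.2,8,0]
    - [-1,-6.72,29.2,10,0]

```text
clock: 15.65
ee_pos: [0.4825, 0.0127, 0.1224]
tcp_rot: [3.141, -0.002, -2.867]
contact_force: [-0.1, -0.4, 0.4]
gripper_width: 0.0
```

Request:
send_rows:
  motion:
    - [-1,0,-0.5,0,0]
    - [-1,0,-1,0,0]
    - [-1,0,-1.3,0,0]
    - [-1,0,-1.6,0,0]
    - [-1,0,-1.9,0,0]
    - [-1,0,-2.1,0,0]
    - [-1,0,-2.3,0,0]
    - [-1,0,-2.3,0,0]

```text
clock: 16.45
ee_pos: [0.4898, -0.01, 0.1242]
tcp_rot: [3.141, 0.001, -2.87]
contact_force: [-2.2, 4.1, 2.8]
gripper_width: 0.003
```

Request:
send_rows:
  motion:
    - [-1,0,-0.1,0,0]
    - [-1,0,-0.2,0,0]
    - [-1,0,-0.3,0,0]
    - [-1,0,-0.3,0,0]

```text
clock: 16.85
ee_pos: [0.4903, -0.0124, 0.124]
tcp_rot: [3.14, 0.0, -2.869]
contact_force: [-2.6, 4.8, 4.2]
gripper_width: 0.001
```

Request:
send_rows:
  motion:
    - [-1,0,-0.1,0,0]
    - [-1,0,-0.2,0,0]
    - [-1,0,-0.2,0,0]

```text
clock: 17.15
ee_pos: [0.4903, -0.0127, 0.1241]
tcp_rot: [3.138, -0.0, -2.868]
contact_force: [-2.8, 8.2, 5.4]
gripper_width: 0.001
```

Request:
send_rows:
  motion:
    - [-1,0,0.15,0,0]
    - [-1,0,0.3,0,0]
    - [-1,0,0.4,0,0]
    - [-1,0,0.5,0,0]
    - [-1,0,0.6,0,0]
    - [-1,0,0.7,0,0]
    - [-1,0,0.8,0,0]
    - [-1,0,0.9,0,0]
    - [-1,0,1.0,0,0]
    - [-1,0,1.1,0,0]

```text
clock: 18.15
ee_pos: [0.4881, -0.0052, 0.1238]
tcp_rot: [-3.141, -0.0, -2.871]
contact_force: [0.3, 1.2, 0.3]
gripper_width: -0.002
```

Request:
send_rows:
  motion:
    - [-1,0,0.1,0,0]
    - [-1,0,0.2,0,0]
    - [-1,0,0.5,0,0]
    - [-1,0,1.5,0,0]
    - [-1,0,1.5,-4,0]
    - [-1,0,1.5,-9,0]
    - [-1,0,1.5,-10,0]

```text
clock: 18.85
ee_pos: [0.4859, 0.011, 0.2282]
tcp_rot: [-3.14, 0.008, -2.87]
contact_force: [0.3, -0.2, -0.8]
gripper_width: -0.001
```

```bash
cat >>log.txt <<'E'
-6.72 29.2 10 0
0 -2.3 0 0
0 -.3 0 0
0 -.2 0 0
0 1.1 0 0
0 1.5 -10 0
E
python3 - <<'E'
from h import *
rows(1,[(.4975,-.2872,z,YAW) for z in(.224,.116)])
go(.4975,-.2872,.116)
E
```

```text
[1, np.float64(6.72), np.float64(-29.0), np.float64(-0.0), 0.0], [1, np.float64(6.72), np.float64(-29.0), np.float64(10.8), 0.0], 
cmd [0.4845 0.0102 0.224 ] yaw 3.413 meas [0.4859 0.011  0.2282] [-3.14   0.008 -2.87 ] t 18.85 F [ 0.3 -0.2 -0.8] w -0.001
shift 6.72 -29.0 10.8 twist 0.0
```

Request:
send_rows:
  motion:
    - [1,1,-4.5,0,0]
    - [1,2,-9,0,0]
    - [1,3,-13.5,0,0]
    - [1,4,-18,0,0]
    - [1,5,-22.5,0,0]
    - [1,6,-26.5,0,0]
    - [1,6.72,-29,1,0]
    - [1,6.72,-29,3,0]
    - [1,6.72,-29,3,0]

```text
clock: 19.75
ee_pos: [0.4947, -0.2876, 0.1908]
tcp_rot: [3.137, -0.006, -2.872]
contact_force: [-0.1, 0.5, -0.3]
gripper_width: 0.998
```

```bash
echo "6.72 -29 3 0">>log.txt; cat > ears.py <<'E'
from h import *
import sys
def ears(name,out):
    im=cv2.imread(name)[:,:,::-1]
    u0,v0,k=262,205,14
    o=cv2.resize(im[v0:v0+35,u0:u0+48],None,fx=k,fy=k,interpolation=cv2.INTER_CUBIC)
    o=(o*0.8).astype(np.uint8).copy()
    def dr(pts,col): 
        q=np.array([(proj('top',p)-[u0,v0]+.5)*k-.5 for p in pts]).astype(np.int32); cv2.polylines(o,[q],True,col,1)
    def box(f,x0,x1,y0,y1,z): return [[*f(x,y),z] for x,y in((x0,y0),(x1,y0),(x1,y1),(x0,y1))]
    F=lambda x,y:H+x*ex+y*ey
    dr(box(F,-.14,-.116,-.012,-.002,.076),(255,0,0))
    dr(box(lambda x,y:gp(.055,x,y),-.14,-.116,.002,.012,.076),(0,255,0))
    cv2.imwrite(out,o[:,:,::-1])
    im=np.ascontiguousarray(im[:,:,::-1])
    c=lambda p:((p[0]+.5)/7-.5+220,(p[1]+.5)/7-.5+160)
    y=[]
    for p,q in (((272,165),(352,500)),((432,105),(552,450))):
        a,d=wline('top',edge('t',im,c(p),c(q),2.5),.046); d*=np.sign(d[0]); y.append(np.arctan2(d[1],d[0]))
    print('gate',y[1]-y[0])
E
python3 - <<'E'
from ears import *
t=snap('top','top13'); ears('pics/top13.png','pics/ears13.png')
go(.4975,-.2872,.116)
E
```

```text
gate 0.09088062557856294
cmd [ 0.4975 -0.2872  0.194 ] yaw 3.413 meas [ 0.4959 -0.2867  0.1923] [ 3.138e+00 -3.000e-03 -2.870e+00] t 19.8 F [ 1.2 -0.3  0.6] w 0.999
shift 0.0 0.0 7.8 twist 0.0
```

View pics/ears13.png

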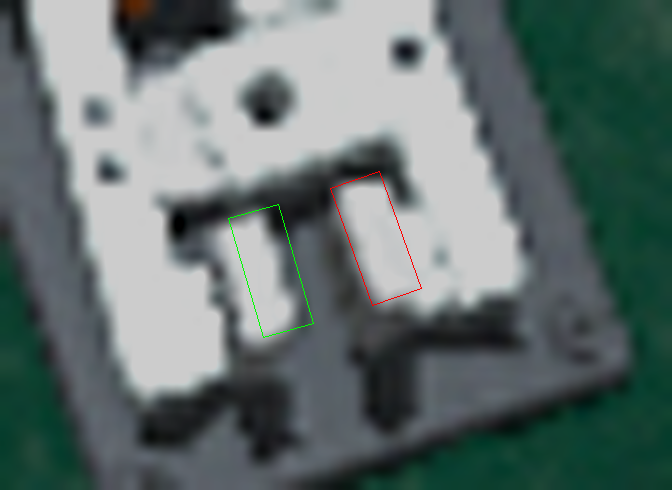

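Request:
send_rows:
  motion:
    - [1,0,0,3,0]
    - [1,0,0,6,0]
    - [1,0,0,7.8,0]
    - [1,0,0,7.8,0]
    - [1,0,0,7.8,0]

```text
clock: 20.3
ee_pos: [0.4979, -0.2866, 0.1168]
tcp_rot: [-3.141, 0.001, -2.869]
contact_force: [-0.1, -0.4, 0.5]
gripper_width: 0.999
```

```bash
echo "0 0 7.8 0">>log.txt;  python3 - <<'E'
from h import *
go(.4975,-.2872,.116)
s=snap('scene','scene14'); crop(s,'s14',310,200,400,310,5)
E
```

```text
cmd [ 0.4975 -0.2872  0.116 ] yaw 3.413 meas [ 0.4979 -0.2866  0.1168] [-3.141e+00  1.000e-03 -2.869e+00] t 20.3 F [-0.1 -0.4  0.5] w 0.999
shift 0.0 0.0 -0.0 twist 0.0
```

View pics/s14.png

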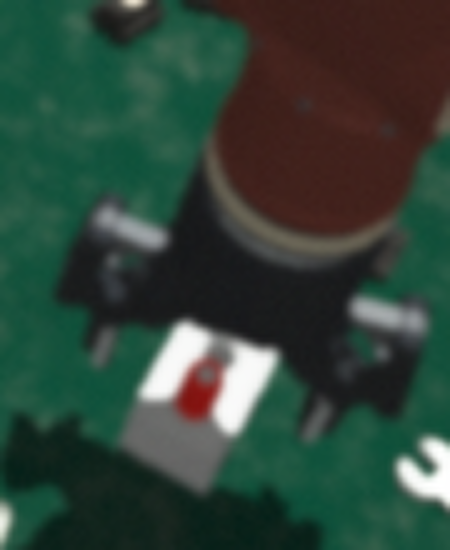

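Request:
send_rows:
  motion:
    - [0,0,0,0,0]
    - [-0.5,0,0,0,0]
    - [-1,0,0,0,0]
    - [-1,0,0,0,0]
    - [-1,0,0,0,0]
    - [-1,0,0,0,0]
    - [-1,0,0,0,0]
  newtons: 40

```text
clock: 21.05
ee_pos: [0.4969, -0.2872, 0.1162]
tcp_rot: [3.141, -0.0, -2.87]
contact_force: [-2.5, 2.0, 5.0]
gripper_width: 0.192
```

Request:
send_rows:
  motion:
    - [-1,0,0,-1,0]
    - [-1,0,0,-3,0]
    - [-1,0,0,-6,0]
    - [-1,0,0,-10,0]
    - [-1,0,0,-10,0]
    - [-1,0,0,-10,0]

```text
clock: 21.65
ee_pos: [0.4972, -0.2883, 0.217]
tcp_rot: [-3.139, 0.001, -2.871]
contact_force: [-0.7, 0.1, -0.5]
gripper_width: 0.191
```

```bash
echo "0 0 -10 0">>log.txt;  python3 - <<'E'
from h import *
rows(-1,[(*cl(-.022,0),.216,YAW)])
go(.4975,-.2872,.116)
s=snap('scene','scene15'); crop(s,'s15',310,180,400,290,5)
E
```

```text
[-1, np.float64(-10.51), np.float64(24.17), np.float64(-0.0), 0.0], 
cmd [ 0.4975 -0.2872  0.216 ] yaw 3.413 meas [ 0.4972 -0.2883  0.217 ] [-3.139e+00  1.000e-03 -2.871e+00] t 21.65 F [-0.7  0.1 -0.5] w 0.191
shift 0.0 0.0 10.0 twist 0.0
```

View pics/s15.png

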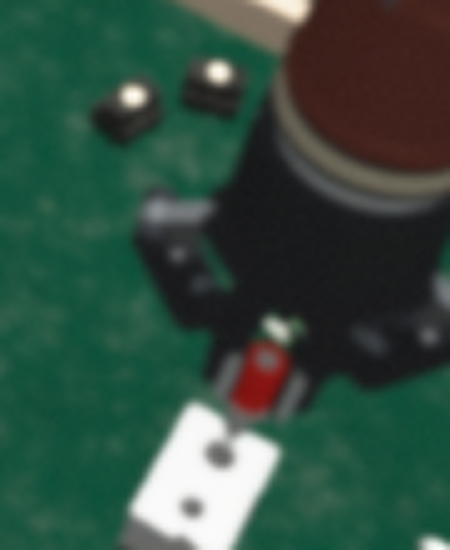

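Request:
send_rows:
  motion:
    - [-1,-1.7,4,0,0]
    - [-1,-3.5,8,0,0]
    - [-1,-5.3,12,0,0]
    - [-1,-7,16,0,0]
    - [-1,-8.7,20,0,0]
    - [-1,-10,23,0,0]
    - [-1,-10.5,24.2,0,0]
    - [-1,-10.5,24.2,2,0]
    - [-1,-10.5,24.2,4.5,0]
    - [-1,-10.5,24.2,4.5,0]

```text
clock: 22.7
ee_pos: [0.5306, -0.0281, 0.1672]
tcp_rot: [3.14, -0.01, -2.872]
contact_force: [0.0, -0.2, -0.9]
gripper_width: 0.195
```

```bash
echo "-10.5 24.2 4.5 0">>log.txt;  python3 - <<'E'
from h import *
go(*cl(-.022,0),.16)
s=snap('scene','scene16'); t=snap('top','top16')
a=cv2.resize(s[170:220,245:285],None,fx=10,fy=10,interpolation=cv2.INTER_CUBIC)
b=cv2.resize(t[195:235,355:395],None,fx=8,fy=8,interpolation=cv2.INTER_CUBIC)
o=np.zeros((500,725,3),np.uint8);o[:,:400]=a;o[:320,405:725]=b;cv2.imwrite('pics/z16.png',o[:,:,::-1])
P=cl(-.022,0)
for h in(0,.031,.034,.064): print(h,((proj('scene',[*P,.171-.080+h])-[245,170]+.5)*10-.5).round(0))
print('hole',((proj('scene',[*P,.046])-[245,170]+.5)*10-.5).round(0))
for y in(-.2872,): print('block hole pred top',((proj('top',[.4975,y,.036])-[355,195]+.5)*8-.5+[405,0]).round(0))
print(onz('scene',190.5/5-.5+310,507.5/5-.5+180,.036))
E
```

```text
cmd [ 0.5338 -0.0259  0.171 ] yaw 3.413 meas [ 0.5306 -0.0281  0.1672] [ 3.14  -0.01  -2.872] t 22.7 F [ 0.  -0.2 -0.9] w 0.195
shift -0.01 -0.03 1.1 twist 0.0
0 [227. 313.]
0.031 [231. 234.]
0.034 [232. 227.]
0.064 [236. 146.]
hole [222. 419.]
block hole pred top [568. 200.]
[ 0.49625998 -0.28615987  0.036     ]
```

View pics/z16.png

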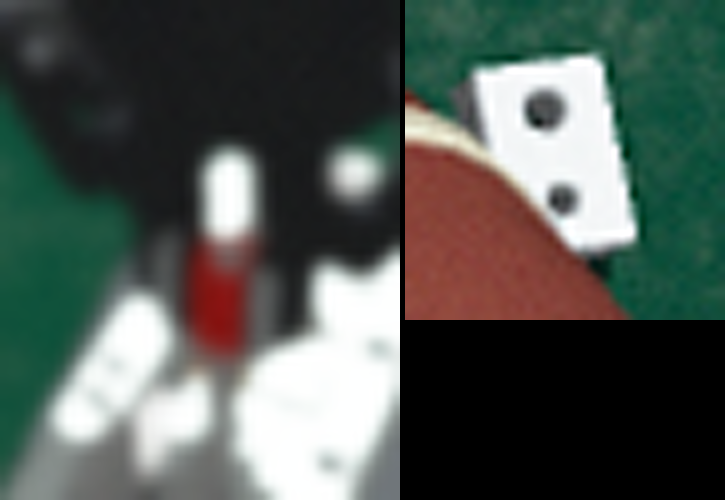

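Request:
send_rows:
  motion:
    - [-1,0.04,-0.03,0.5,0]
    - [-1,0.04,-0.03,1,0]
    - [-1,0.04,-0.03,1,0]
    - [-1,0.04,-0.03,1,0]

```text
clock: 23.2
ee_pos: [0.5331, -0.0269, 0.1611]
tcp_rot: [-3.141, 0.0, -2.87]
contact_force: [-0.1, 0.5, 0.6]
gripper_width: 0.19
```

```bash
echo ".04 -.03 1 0">>log.txt;  python3 - <<'E'
from h import *
go(*cl(-.022,0),.126)
s=snap('scene','scene17'); t=snap('top','top17')
a=cv2.resize(s[180:230,240:290],None,fx=10,fy=10,interpolation=cv2.INTER_CUBIC)
cv2.imwrite('pics/z17.png',a[:,:,::-1])
crop(t,'t17',240,180,320,240,8)
E
```

```text
cmd [ 0.5335 -0.0263  0.161 ] yaw 3.413 meas [ 0.5331 -0.0269  0.1611] [-3.141  0.    -2.87 ] t 23.2 F [-0.1  0.5  0.6] w 0.19
shift -0.05 -0.0 3.5 twist 0.0
```

View pics/z17.png

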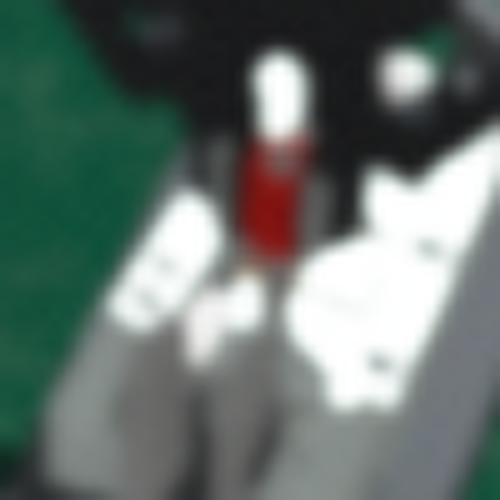

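View pics/t17.png

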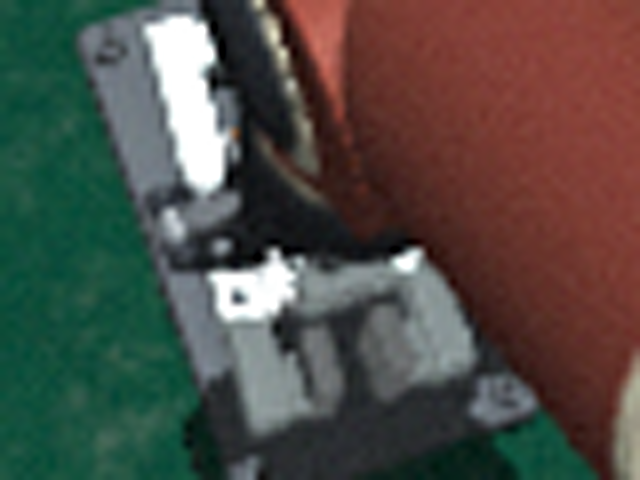

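Request:
send_rows:
  motion:
    - [-1,0,0,0.2,0]
    - [-1,0,0,0.4,0]
    - [-1,0,0,0.6,0]
    - [-1,0,0,0.7,0]
    - [-1,0,0,0.7,0]

```text
clock: 23.8
ee_pos: [0.5329, -0.0268, 0.1536]
tcp_rot: [3.141, -0.001, -2.87]
contact_force: [-0.5, 0.4, -1.5]
gripper_width: 0.191
```

Request:
send_rows:
  motion:
    - [-1,0,0,0.2,0]
    - [-1,0,0,0.4,0]
    - [-1,0,0,0.6,0]
    - [-1,0,0,0.6,0]

```text
clock: 24.2
ee_pos: [0.5328, -0.0268, 0.1475]
tcp_rot: [3.141, -0.001, -2.87]
contact_force: [0.9, -0.7, 0.1]
gripper_width: 0.197
```

Request:
send_rows:
  motion:
    - [-1,0,0,0.2,0]
    - [-1,0,0,0.4,0]
    - [-1,0,0,0.6,0]
    - [-1,0,0,0.6,0]

```text
clock: 24.6
ee_pos: [0.5329, -0.0268, 0.1416]
tcp_rot: [3.141, -0.001, -2.87]
contact_force: [0.5, 0.1, -0.4]
gripper_width: 0.194
```

Request:
send_rows:
  motion:
    - [-1,0,0,0.2,0]
    - [-1,0,0,0.4,0]
    - [-1,0,0,0.6,0]
    - [-1,0,0,0.6,0]

```text
clock: 25.0
ee_pos: [0.5329, -0.0268, 0.1356]
tcp_rot: [3.141, -0.0, -2.87]
contact_force: [-0.6, 0.3, -1.3]
gripper_width: 0.189
```

Request:
send_rows:
  motion:
    - [-1,0,0,0.2,0]
    - [-1,0,0,0.4,0]
    - [-1,0,0,0.6,0]
    - [-1,0,0,0.6,0]

```text
clock: 25.4
ee_pos: [0.5329, -0.0268, 0.1296]
tcp_rot: [3.141, -0.0, -2.87]
contact_force: [-0.4, 0.3, -1.4]
gripper_width: 0.197
```

Request:
send_rows:
  motion:
    - [-1,0,0,0.2,0]
    - [-1,0,0,0.4,0]
    - [-1,0,0,0.45,0]
    - [-1,0,0,0.45,0]

```text
clock: 25.8
ee_pos: [0.533, -0.0267, 0.1262]
tcp_rot: [-3.141, -0.0, -2.87]
contact_force: [-1.3, -1.1, 5.4]
gripper_width: 0.193
```

Request:
send_rows:
  motion:
    - [-0.2,0,0,0,0]
    - [0,0,0,-0.1,0]
    - [0.2,0,0,-0.1,0]
    - [0.3,0,0,-0.1,0]
    - [0.3,0,0,-0.1,0]
    - [0.3,0,0,-3,0]
    - [0.3,0,0,-7,0]
    - [0.3,0,0,-8,0]
    - [0.3,0,0,-8,0]

```text
clock: 26.7
ee_pos: [0.534, -0.0267, 0.2071]
tcp_rot: [-3.14, 0.004, -2.871]
contact_force: [-0.2, 0.1, -0.1]
gripper_width: 0.649
```

```bash
cat >>log.txt <<'E'
0 0 .7 0
0 0 .6 0
0 0 .6 0
0 0 .6 0
0 0 .6 0
0 0 .45 0
0 0 -8 0
E
python3 - <<'E'
from h import *
M=H-.128*ex
rows(1,[(*M,z,YAW) for z in(.206,.12)])
go(*M,.12)
s=snap('scene','scene18'); crop(s,'s18',220,150,310,250,6)
E
```

```text
[1, np.float64(3.75), np.float64(-0.0), np.float64(-0.05), 0.0], [1, np.float64(3.75), np.float64(-0.0), np.float64(8.55), 0.0], 
cmd [ 0.5335 -0.0263  0.2055] yaw 3.413 meas [ 0.534  -0.0267  0.2071] [-3.14   0.004 -2.871] t 26.7 F [-0.2  0.1 -0.1] w 0.649
shift 3.75 -0.0 8.55 twist 0.0
```

View pics/s18.png

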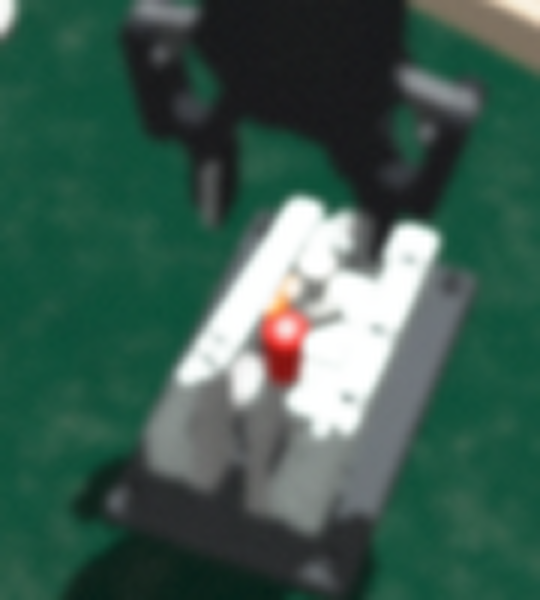

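Request:
send_rows:
  motion:
    - [1,1.9,0,0,0]
    - [1,3.85,0,0,0]
    - [1,3.85,0,0,0]
    - [1,3.85,0,3,0]
    - [1,3.85,0,6,0]
    - [1,3.85,0,8.4,0]
    - [1,3.85,0,8.4,0]
    - [1,3.85,0,8.4,0]
  newtons: 50

```text
clock: 27.55
ee_pos: [0.4961, -0.0367, 0.1208]
tcp_rot: [3.141, -0.001, -2.87]
contact_force: [0.0, 0.6, 0.5]
gripper_width: 0.998
```

```bash
echo "3.85 0 8.4 0">>log.txt; python3 - <<'E'
from h import *
M=H-.129*ex
go(*M,.12)
s=snap('scene','scene19'); crop(s,'s19',210,150,310,250,6)
E
```

```text
cmd [ 0.4964 -0.0366  0.1215] yaw 3.413 meas [ 0.4961 -0.0367  0.1208] [ 3.141e+00 -1.000e-03 -2.870e+00] t 27.55 F [0.  0.6 0.5] w 0.998
shift -0.0 -0.0 0.15 twist 0.0
```

View pics/s19.png

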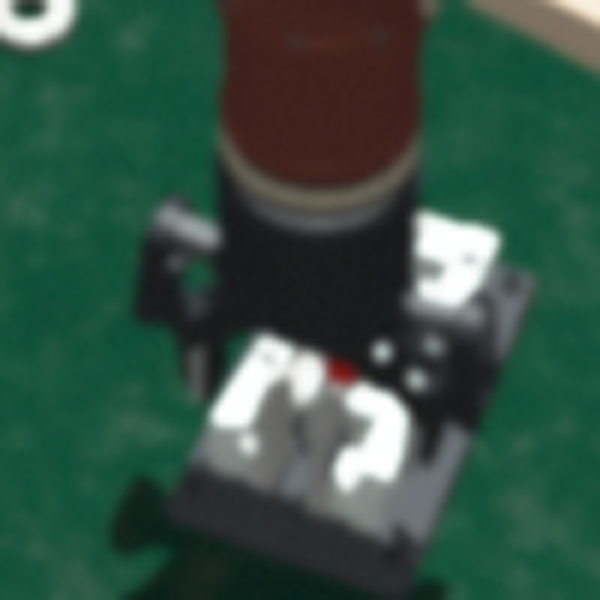

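Request:
send_rows:
  motion:
    - [0.5,0,0,0,0]
    - [0,0,0,0,0]
    - [-0.2,0,0,0,0]
    - [-0.4,0,0,0,0]
    - [-0.6,0,0,0,0]
    - [-1,0,0,0,0]
    - [-1,0,0,0,0]
    - [-1,0,0,0,0]
    - [-1,0,0,0,0]
    - [-1,0,0,0,0]
  newtons: 50

```text
clock: 28.6
ee_pos: [0.4962, -0.0374, 0.1224]
tcp_rot: [-3.14, 0.001, -2.869]
contact_force: [-1.3, -1.1, 6.3]
gripper_width: 0.268
```

Request:
send_rows:
  motion:
    - [-1,0,0,0,0]
    - [-1,0,0,0,0]
    - [-1,0,0,0,0]

```text
clock: 28.9
ee_pos: [0.4962, -0.0374, 0.1224]
tcp_rot: [-3.14, 0.001, -2.869]
contact_force: [-0.6, -0.7, 5.5]
gripper_width: 0.271
```

```bash
python3 - <<'E'
from h import *
M=H-.129*ex
go(*M,.12)
s=snap('scene','scene20'); crop(s,'s20',210,150,310,250,6)
t=snap('top','top20'); crop(t,'t20',220,160,320,250,7)
E
```

```text
cmd [ 0.4964 -0.0366  0.1215] yaw 3.413 meas [ 0.4962 -0.0374  0.1224] [-3.140e+00  1.000e-03 -2.869e+00] t 28.9 F [-0.6 -0.7  5.5] w 0.271
shift -0.0 -0.0 0.15 twist 0.0
```

View pics/s20.png

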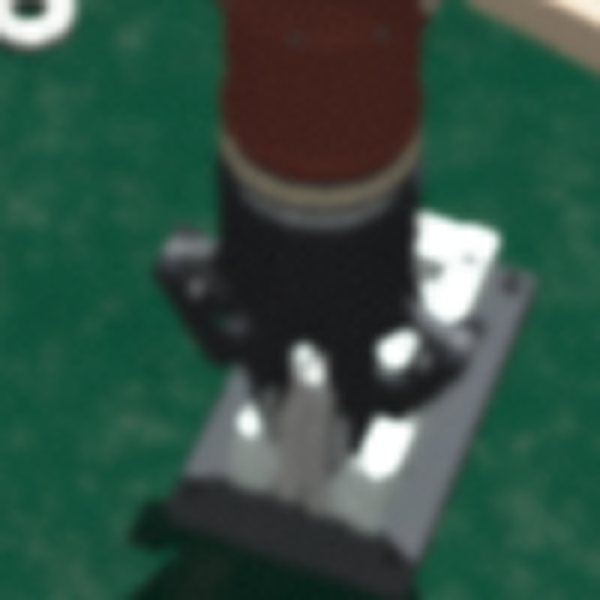

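View pics/t20.png

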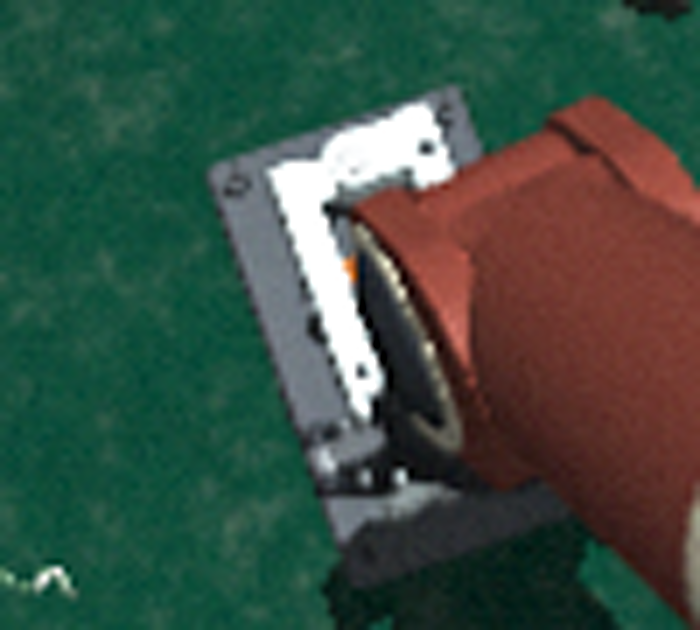

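Request:
send_rows:
  motion:
    - [-1,0,0,-0.1,0]
    - [-1,0,0,-0.1,0]
    - [-1,0,0,-0.1,0]
    - [-1,0,0,-0.1,0]
    - [-1,0,0,-0.1,0]
  newtons: 90

```text
clock: 29.5
ee_pos: [0.4962, -0.0375, 0.1225]
tcp_rot: [-3.141, 0.0, -2.87]
contact_force: [1.1, -1.6, 0.6]
gripper_width: 0.262
```

```bash
echo "0 0 -.1 0">>log.txt; python3 - <<'E'
from h import *
M=H-.129*ex
go(*M,.12)
t=snap('top','top21')
c=lambda p:((p[0]+.5)/7-.5+220,(p[1]+.5)/7-.5+160)
for n in('12','13','20','21'):
    im=cv2.imread('pics/top%s.png'%n); y=[]
    sh=0 if n in('20','21') else 0
    a,d=wline('top',edge('t',im,c((272,175)),c((350,405) if sh==0 and n in('20','21') else (328,405)),2.5),.046); d*=np.sign(d[0]); y.append(np.arctan2(d[1],d[0]))
    a,d=wline('top',edge('t',im,c((215,170)),c((300,430)),2.5),.012); d*=np.sign(d[0]); print(n,y[0],np.arctan2(d[1],d[0]))
E
```

```text
cmd [ 0.4964 -0.0366  0.1225] yaw 3.413 meas [ 0.4962 -0.0375  0.1225] [-3.141  0.    -2.87 ] t 29.5 F [ 1.1 -1.6  0.6] w 0.262
shift -0.0 -0.0 0.25 twist 0.0
12 0.18602237115028236 0.28353508757784046
13 0.18858627941322306 0.28091751873276094
20 0.27091553669786145 0.2827764652017989
21 0.27043685794905636 0.283564100855845
```

```bash
python3 - <<'E'
from h import *
print(order.hand_in())
E
```

```text
the job is handed in; nothing more can be done
None
```

I ran the whole sequence and handed the job in at about 29.5 s of the 67 s allowed, with the fingers still squeezing both ears at a 90 N grip setting. The hand-in reports no verdict.

**What was done**
- **Coupler:** I set it on the base plate about 3.5 mm out of the vee and let go of it.
- **Gate:** I swung it shut by pushing on its ear. The images then put it at about 0.09 rad, too far open for the pin. I pushed it against its stop a second time and drew back slowly.
- **Pin:** It went all the way down with no resistance until the collar touched the lug (about 5 N), and I released it.

**Last checks**
- **Gate:** In the top view its edge lay within about 0.013 rad of the plate edge and about 0.00 rad of the clamp's fitted axis. The gripper width barely changed when I raised the grip from 50 to 90 N, so the ears are on the stop.
- **Side load:** At most about 2 N at the wrist.

**What I could not confirm**
- **Gate after the second push:** Two readings disagreed. An edge fit still gave about 0.09 rad, while the ear outline suggested 0.055 to 0.07. The pin then passed freely, which fits the smaller figure.
- **Pin and coupler at the end:** The arm blocked the view during the final squeeze. I last saw the pin seated, with no tilt visible, just before it. The coupler was measured earlier, after the first push, within about 1 mm of its seat.
- **Other objects:** I did not re-measure the eye bolt, dial indicator or step block at the end. No contact near them was noted.

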